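Press a rubber heel onto its block and keep the lever level

TASK

Take the loose D-shaped rubber heel from the white slab and lay it flat on the heel block on the press's drawn-out carriage, between the six dowels with its straight edge towards the two front dowels, and slide the carriage fully home under the ram until it clicks. Then bring the press lever down until it stands level, without forcing it clearly below level, and finish while still holding it there against its spring, so that the pad keeps the heel pressed while the cement grips; leave the jar, the thread spool and the wood offcut where they are.

Things in the scene. Friction and masses are not known exactly. Their poses are not given: they have to be found in the camera images.
- press: grey lever press fixed to the bench, foot 325 x 112 mm, 240 mm tall. Origin: on the bench under the ram axis. x points from its open front to the column behind, y to the lever side (left), z up; its yaw varies. The head overhangs the origin (x -48 to 112, y -41 to 41 mm) from 112 mm up, the pad under it from 90 mm up, so the carriage is loaded while drawn out.
- shuttle (a joint): carriage (aluminium plate on slide ways, top 36 mm above the bench), in m: 0 = home under the ram, 0.145 = fully drawn out to press -x; starts at 0.12 to 0.145. About 1.5 N friction; in the last 12 mm a spring roller must be overcome (a push of about 5 N in all), then it snaps home and is held.
- seat (a point): centre of the heel when seated; moves with the carriage; 70.5 mm above the bench, 4.5 mm above the top of the brown heel block (57 x 54 mm). Axes as the press. Six 6 mm dowels with pointed tops 75 mm above the bench stand 1.5 mm off the heel's outline at (x, y) = (-40, +-18), (20.7, +-32.8), (35.9, +-12.6) mm from here; the sides between x = -36 and 17 mm are free for fingers, down to the plate.
- seat_breast (a point): point on the carriage 35 mm in front (press -x) of seat, where the middle of the heel's straight edge comes to lie.
- knob (a point): black upright knob of the carriage, 17 to 21 mm thick, standing from 36 to 81 mm above the bench at the right of the carriage; this point is on its axis, 62 mm above the bench, 45 mm in front of and 110 mm to the right of seat. Push it along press +x to drive the carriage home.
- heel_center (a point): centre of the loose black rubber heel, D-shaped, 71 x 68 x 9 mm, about 30 g, lying flat on a fixed white slab (90 x 120 x 14 mm) on the right or left of the bench, its underside 14 mm above the bench. Its x axis points from the straight edge (at x = -35 mm, 65 mm wide) to the rounded end (x = +35 mm); y across: 65 to 68 mm wide between x = -34 and +5 mm, tapering beyond; z up.
- heel_breast (a point): middle of the heel's straight edge, 35 mm from its centre.
- lever (a joint): press lever in rad: 0 = raised by its spring, 34 degrees above level; 0.6 = level; stop at 0.85. The pad meets a seated heel at 0.43 and then presses with about 14 N, at level about 31 N, which takes about 11 N down at the bar. Springs back up when let go.
- lever_pivot (a point): axis of the lever, 185 mm above the bench on the front of the press head; the axis runs along press x. The lever arm reaches out to press +y (left).
- bar_mid (a point): middle of the lever's black rubber hand bar, round, 23 mm thick, 78 mm long along press x, 170 mm from the pivot axis and 47 mm to press -x of lever_pivot. Raised it is 281 mm above the bench and 140 mm left of the pivot; at level 185 mm above the bench and 170 mm left. Pinch it from above or push it down.
- pad: round pressure pad of 52 mm under the ram, origin at the centre of its underside; goes down 36 mm per rad of the lever until it meets the heel.
- jar_center (a point): centre of the brown jar with black lid, 66 mm thick, 88 mm tall, standing on the bench left of the press; to be left alone.
- spool_center (a point): centre of the thread spool, 43 mm thick, 54 mm tall, standing on the bench right of the press; to be left alone.
- offcut_center (a point): centre of a plain rectangular wood offcut, 45 x 72 x 9 mm, lying on the bench on the other side from the heel; to be left alone.

How it is judged:
By the outcome, as a careful person would: the job done as asked, in the order asked, and still so for the second after the job is handed in, while the arm keeps its last pose, push and grip.
It also fails if it takes over 69 s, if anything falls off the work surface, if the arm or the gripper's body presses on something with over 40 N, if the wrist force passes 120 N, or if a joint passes its speed limit or range.

ROBOT

A 6-joint arm with a two-finger parallel gripper is mounted at the origin on a cart in front of the work surface, level with it; the furniture and walls round the work are solid. World frame = base frame: x ahead of the robot, y to its left, z up, the work surface at z = 0. Lengths are in mm, angles in degrees, forces in N, time in s.
With the tool pointing down it reaches from about 300 to 850 mm from the base axis. Payload 4.2 kg.
Tool frame: the origin (TCP) lies at the very end of the fingers, on their centre line; the grasp point (between the pads) lies 19 mm behind it (env.grasp_offset is the distance from the TCP to the grasp point, in mm); z points along the fingers, y is the line along which they close (so a half turn about z gives the same grasp; the last joint's range is limited). The gripper opens to 91 mm and grips with 3 to 60 N. Pads are 32 mm wide; open, the fingers measure 118 mm over their backs; the gripper's body (76 mm by 178 mm) begins 60 mm behind the grasp point.
Start: joints at [68.125, 18.312, 89.639, -0, 72.044, -1.146], TCP at [203.53, 537.793, 189.076] pointing down, gripper open.
Joint ranges: [-177.97, 177.97], [-48.28, 115.42], [12.27, 149.76], [-77.06, 257.06], [2.81, 150.46], [-146.56, 146.56]. Speed limits (degrees/s): [147.25, 147.25, 180, 180, 180, 180].

INTERFACE

Orientations are given as [roll, pitch, yaw] about the fixed x, y, z axes, in that order (R = Rz(yaw) Ry(pitch) Rx(roll)).
In Python, from workcell import env gives the robot as it stands. The module is installed in compiled form; this text tells all that it offers.
- The arm moves only by the tool send_rows, never from a script. Its argument "motion" is a list of rows, each an object of numbers: "tx", "ty", "tz": the shift along the tool's x, y, z in units of 500 mm (1.0 is 500 mm); "rx", "ry", "rz": the turn, a rotation vector about the tool's x, y, z in units of 30 degrees (1.0 is 30 degrees); "gripper": the closure, from -1 (fully open) to 1 (shut). In form: [{"tx": .., "ty": .., "tz": .., "rx": .., "ry": .., "rz": .., "gripper": ..}, ...]. A call has 1 to 12 rows; each row shifts and turns the commanded pose from where the row before left it, along the tool's axes as they then stand; what a row does not reach is not made up. A row lasts 1/8 s, in which the tool goes at most 62.5 mm and 10.7 degrees, less where a joint would pass 70% of its speed; a pose out of reach is approached as far as the arm can. A call with a number of a shift or a turn outside -1 to 1 is refused whole. A call with a gripper value outside its range is refused whole. The fingers move at their own pace and stop on an object; "grip_force" is the grip in N (left out, the last holds). Time passes only in rows, so rows that do not move let the fingers close. It gives the time, the measured TCP pose, the force, the opening and the grip force at its end, in the units of the state.
- env.state(): the state, without advancing time (a new reading comes with each control period).
- env.grab_frame(name): name is "side" or "top"; returns a dict with "frame" (480x640x3 uint8, red, green, blue), "vertical_fov" (degrees; the focal length in pixels is half the picture's height over the tangent of half this angle, whatever the lens; pixels are square), "cx", "cy" (the principal point, pixels), "rvec" (rotation vector, rad) and "tvec" (3), from world to camera coordinates, as OpenCV has them. Camera axes: x right, y down, z forward; pixel columns grow to the right and rows downward; lengths in mm; the calibration is good to about 2 mm. A picture is of the moment at which its call begins. There is no depth.
- env.job_done(): hands the job in; it is judged then, once.
The state is a dict: "time_s": time; "qpos": joint angles; "qvel": joint speeds; "effort": joint torques, N m; "ee_pos": TCP position; "ee_rot": TCP orientation; "force": force on the tool from outside, world axes, zero at the start; "torque": the same for the moment, N m; "gripper_width": finger opening in mm; "gripper_force": force on a finger pad.
Only numpy, scipy, OpenCV 4.12 (cv2) and the standard library are available. Lean on these libraries where they do the work, as an engineer would, in place of code of your own. Each camera call takes 0.05 s, during which the arm holds its last target. There are 200 camera calls.

## Working session

There is one attempt and no reset: what is moved stays moved. The work goes in short steps, Python scripts to look and compute and a tool call to move; the robot and the scene stay as the last step left them, time stands still between calls to the robot, and variables do not carry over. Pictures are saved under pics/ and viewed, at most 10 in all, crops included, and the job is handed in when it is done.

Besides the shell and the picture viewer there is one more tool, called as name([rows], argument=value, ...), one row to a line, values as JSON. send_rows: Moves the arm, as the interface text tells. Shifts and turns lie within -1 to 1; 1 stands for 500 mm of shift or 30 degrees of turn. Its arguments: {"type":"object","properties":{"motion":{"type":"array"},"grip_force":{"type":"number"}},"required":["motion"]}

```bash
mkdir -p pics
cat > h.py <<'E'
import numpy as np, cv2
from workcell import env
def grab(n):
    f=env.grab_frame(n); f['R']=cv2.Rodrigues(np.array(f['rvec'],float))[0]; f['t']=np.array(f['tvec'],float).ravel()
    fl=240/np.tan(np.radians(f['vertical_fov'])/2); f['K']=np.array([[fl,0,f['cx']],[0,fl,f['cy']],[0,0,1]]); return f
def ray(f,u,v):
    d=f['R'].T@np.linalg.inv(f['K'])@np.array([u,v,1.]); return -f['R'].T@f['t'],d
def onz(f,u,v,z):
    c,d=ray(f,u,v); return c+d*(z-c[2])/d[2]
def proj(f,P):
    p=f['K']@(f['R']@np.array(P,float)+f['t']); return p[:2]/p[2]
def save(f,n): cv2.imwrite(f'pics/{n}.png',cv2.cvtColor(f['frame'],cv2.COLOR_RGB2BGR))
E
python3 - <<'E'
from h import *
for n in('top','side'):
    f=grab(n); save(f,n+'0'); print(n,(-f['R'].T@f['t']).round(),f['R'].round(2).tolist(),f['vertical_fov'])
print(env.state())
E
```

```text
top [ 401.   35. 1300.] [[0.0, -1.0, 0.01], [-0.99, -0.01, -0.11], [0.11, -0.01, -0.99]] 52.79426920636259
side [  170. -1042.   741.] [[0.95, -0.31, -0.01], [-0.14, -0.42, -0.9], [0.27, 0.86, -0.44]] 42.87716831552392
{'time_s': 0.1, 'qpos': array([ 6.81259313e+01,  1.83468633e+01,  8.96995566e+01,  1.44218210e-03,
        7.20426513e+01, -1.14515367e+00]), 'qvel': array([-0.00311858, -0.02267751, -0.11545485,  0.00512559, -0.01623952,
        0.05448633]), 'effort': array([ 1.07797146e-03, -4.13334346e+01, -2.32508647e+01,  7.27568124e-02,
        4.22869425e-02, -4.25160511e-05]), 'ee_pos': array([203.32255339, 537.33297138, 188.31459764]), 'ee_rot': array([-1.79910974e+02, -3.15108190e-03,  1.59270637e+02]), 'force': array([ 0.2252715 ,  0.11517599, -0.29851513]), 'torque': array([ 0.00641459, -0.01712807, -0.02403723]), 'gripper_force': 0.0, 'gripper_width': 91.49376994493139}
```

View pics/top0.png

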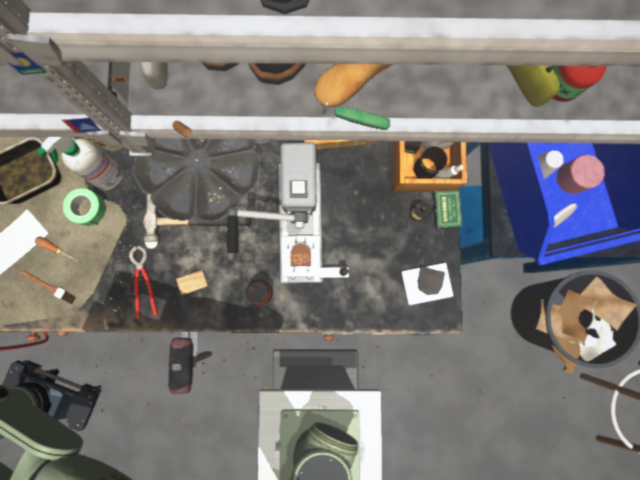

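View pics/side0.png

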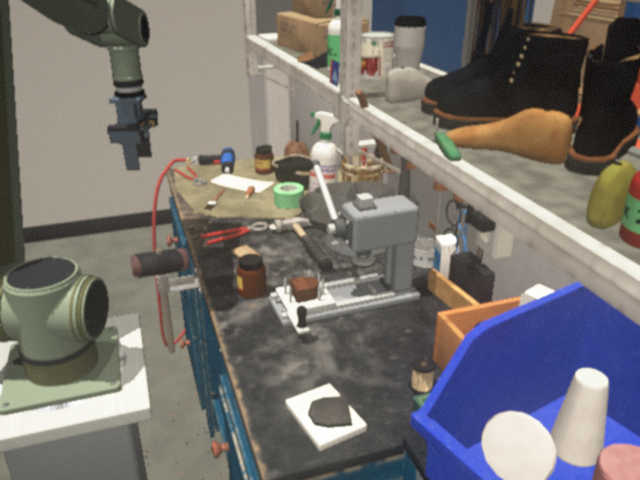

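The top view shows the press at (300,220), lever bar (233,233), heel block (300,255), knob (344,271), heel on its slab (431,280) and jar (259,290). The side view shows the heel at (330,411), block (304,288), knob (302,316) and jar (250,277). I'll enlarge the parts that matter.

Run:
```python
from h import *
t=cv2.imread('pics/top0.png');s=cv2.imread('pics/side0.png')
def c(i,x,y,w,h,k): return cv2.resize(i[y:y+h,x:x+w],(w*k,h*k),interpolation=cv2.INTER_CUBIC)
a=np.hstack([c(t,270,235,90,60,4),c(t,395,255,110,60,4)[:, :440]])
b=np.hstack([c(s,262,255,90,80,4),c(s,280,380,110,80,4)])
cv2.imwrite('pics/crop.png',np.vstack([a,b]))
```

```text
(no output)
```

View pics/crop.png

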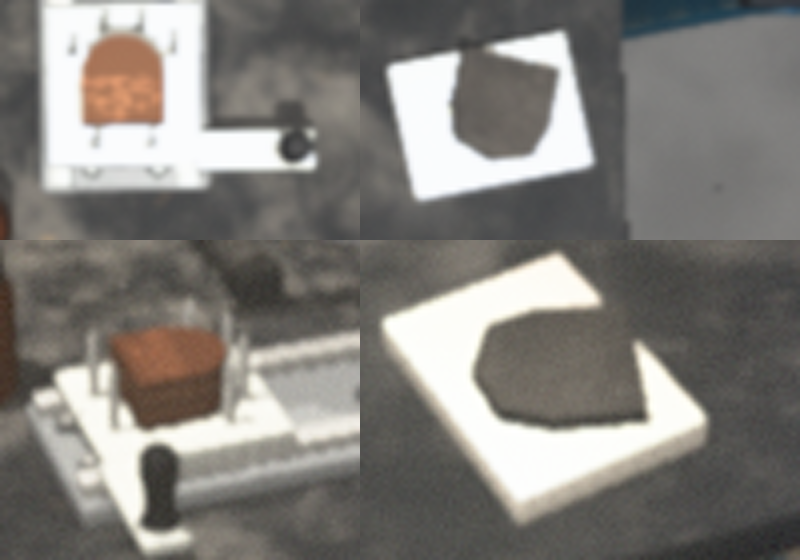

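The crop shows the heel's straight edge on the far side, at about (422,268)–(435,272) in the top view, with the rounded end towards the robot. The press points nearly along +x. Next I'll measure by colour masks.

```bash
cat >> h.py <<'E'
def blob(f,box,fn,z,k=8,near=None):
    x,y,w,h=box; im=cv2.resize(f['frame'][y:y+h,x:x+w],None,fx=k,fy=k,interpolation=cv2.INTER_CUBIC)
    hsv=cv2.cvtColor(im,cv2.COLOR_RGB2HSV).astype(int); m=fn(im.astype(int),hsv).astype(np.uint8)
    cs,_=cv2.findContours(m,cv2.RETR_CCOMP,cv2.CHAIN_APPROX_NONE)
    cs=[c[:,0] for c in cs]
    if near is not None: cs=[c for c in cs if cv2.pointPolygonTest(c,((near[0]-x)*k,(near[1]-y)*k) if 0 else (float((near[0]-x)*k),float((near[1]-y)*k)),False)>=0]
    c=(min if near is not None and len(cs)>1 else max)(cs,key=cv2.contourArea) if near is not None else max(cs,key=cv2.contourArea)
    px=(c+.5)/k-.5+np.array([x,y])
    return px,np.array([onz(f,u,v,z)[:2] for u,v in px])
def desc(n,P):
    P=P.astype(np.float32); r=cv2.minAreaRect(P); M=cv2.moments(P.reshape(-1,1,2))
    ap=cv2.approxPolyDP(P.reshape(-1,1,2),3,True)[:,0]
    print(n,'rect',np.round(r[0],1),np.round(r[1],1),round(r[2],1),'cen',round(M['m10']/M['m00'],1),round(M['m01']/M['m00'],1)); return ap
E
python3 - <<'E'
from h import *
t=grab('top');s=grab('side')
dark=lambda m,h:h[...,2]<165
org=lambda m,h:(h[...,1]>90)&(h[...,2]>70)&((h[...,0]<20))
white=lambda m,h:(h[...,2]>185)&(h[...,1]<50)
for n,f,b,nr in(('t',t,(395,255,60,60),(431,281)),('s',s,(275,375,110,80),(330,411))):
    for thr in (120,150,180):
        px,P=blob(f,b,lambda m,h:h[...,2]>thr,23); 
        px,P=blob(f,b,lambda m,h:h[...,2]<thr,23,near=nr); print(thr,desc('heel '+n,P).round(0).tolist())
    px,P=blob(f,b,white,14); desc('slab '+n,P)
px,P=blob(t,(280,238,40,36),org,66); print(desc('block t',P).round().tolist())
px,P=blob(t,(276,235,90,55),white,36); print(desc('plate t',P).round().tolist())
px,P=blob(t,(335,262,20,18),lambda m,h:h[...,2]<90,81); desc('knob t',P)
px,P=blob(s,(285,265,40,50),org,66); desc('block s',P);print(px.min(0),px.max(0))
for n,f in(('t',t),('s',s)): 
  print(n,'px at 62', [onz(f,*p,66).round(1).tolist() for p in ([(300,255)] if n=='t' else [(304,282)])])
px,P=blob(t,(222,210,22,50),lambda m,h:h[...,2]<55,281); desc('bar t',P)
px,P=blob(t,(240,270,40,40),lambda m,h:h[...,2]<70,88); desc('jar t',P)
E
```

```text
heel t rect [ 428.7 -276.9] [157.8 162.5] 0.2 cen 428.8 -276.4
120 [[507.0, -198.0], [349.0, -196.0], [350.0, -354.0], [508.0, -358.0]]
heel t rect [ 428.7 -276.9] [157.8 162.5] 0.2 cen 428.8 -276.4
150 [[507.0, -198.0], [349.0, -196.0], [350.0, -354.0], [508.0, -358.0]]
heel t rect [ 428.7 -276.9] [157.8 162.5] 0.2 cen 428.8 -276.4
180 [[507.0, -198.0], [349.0, -196.0], [350.0, -354.0], [508.0, -358.0]]
slab t rect [ 431.  -285.5] [ 91.8 122.4] 11.3 cen 425.6 -280.5
heel s rect [ 437.3 -298.3] [190.1 198.9] 71.6 cen 436.7 -296.4
120 [[370.0, -186.0], [324.0, -361.0], [484.0, -414.0], [561.0, -240.0], [445.0, -201.0], [441.0, -207.0], [443.0, -200.0], [397.0, -185.0], [389.0, -194.0], [374.0, -198.0]]
heel s rect [ 436.7 -298.3] [190.1 199.5] 71.5 cen 436.1 -295.2
150 [[372.0, -176.0], [324.0, -361.0], [484.0, -414.0], [561.0, -240.0]]
heel s rect [ 436.7 -298.3] [190.1 199.5] 71.5 cen 436.1 -295.2
180 [[372.0, -176.0], [324.0, -361.0], [484.0, -414.0], [561.0, -240.0]]
slab s rect [ 429.3 -290.4] [ 95.  128.8] 11.2 cen 422.4 -289.5
block t rect [502.5  52.4] [53.9 49.2] 1.8 cen 500.6 52.0
[[523.0, 69.0], [501.0, 77.0], [477.0, 75.0], [476.0, 30.0], [518.0, 31.0], [529.0, 48.0]]
plate t rect [496.5  15.7] [124.6 177.8] 1.2 cen 492.0 43.9
[[557.0, 105.0], [434.0, 101.0], [436.0, -1.0], [446.0, -7.0], [449.0, -73.0], [456.0, -72.0], [450.0, -60.0], [452.0, -53.0], [472.0, -49.0], [473.0, -0.0], [558.0, 0.0]]
knob t rect [469.  -55.8] [34.  22.5] 23.2 cen 468.3 -55.9
block s rect [495.6  28.2] [96.6 59.4] 81.6 cen 493.5 31.9
[289.4375 276.4375] [317.4375 300.5625]
t px at 62 [[500.9, 52.5, 66.0]]
s px at 62 [[500.1, 51.4, 66.0]]
bar t rect [526.9 193.3] [75.5 22.2] 1.2 cen 526.9 192.0
jar t rect [420.7 154.9] [75.5 64.2] 7.2 cen 420.6 153.3
```

Run:
```python
from h import *
t=grab('top');s=grab('side')
for n,f,b in(('t',t,(395,255,60,60)),('s',s,(275,375,110,80))):
  for thr in (130,160):
    px,P=blob(f,b,lambda m,h:(h[...,2]>thr),23)
    ap=cv2.approxPolyDP(P.astype(np.float32).reshape(-1,1,2),1.5,True)[:,0]; print(n,thr,ap.round(1).tolist())
  # sides of the heel: brightness along rows
  b0=b; im=f['frame']; 
import sys
h=cv2.cvtColor(t['frame'],cv2.COLOR_RGB2GRAY); print(h[262:298,414:450:1].tolist().__str__().replace('], [','\n'))
```

```text
t 130 [[487.1000061035156, -333.6000061035156], [479.8999938964844, -289.79998779296875], [475.8999938964844, -281.3999938964844], [473.20001220703125, -281.70001220703125], [469.6000061035156, -289.8999938964844], [460.20001220703125, -327.0], [424.8999938964844, -320.20001220703125], [409.3999938964844, -311.20001220703125], [405.70001220703125, -304.79998779296875], [403.70001220703125, -282.6000061035156], [416.70001220703125, -261.3999938964844], [421.6000061035156, -259.1000061035156], [440.0, -258.1000061035156], [466.20001220703125, -264.8999938964844], [473.1000061035156, -263.1000061035156], [468.29998779296875, -230.6999969482422], [462.8999938964844, -215.39999389648438], [456.70001220703125, -214.60000610351562], [379.6000061035156, -229.3000030517578], [374.70001220703125, -232.5], [375.1000061035156, -246.6999969482422], [394.1000061035156, -339.6000061035156], [398.70001220703125, -351.0], [410.20001220703125, -351.0], [480.79998779296875, -336.79998779296875]]
t 160 [[485.79998779296875, -333.6000061035156], [487.1000061035156, -329.6000061035156], [482.0, -303.5], [
[... 7707 characters left out ...]
2, 252, 252, 252, 252, 251, 249, 242, 221, 179, 152, 146, 156, 166, 174, 180, 189, 196, 201, 217, 233, 244, 249, 251, 251, 252, 252, 252, 252, 251, 252, 252, 251
252, 252, 252, 252, 252, 252, 252, 252, 252, 251, 251, 247, 240, 230, 224, 232, 239, 241, 242, 243, 244, 245, 247, 249, 251, 251, 252, 252, 252, 252, 252, 252, 251, 251, 251, 250
252, 252, 252, 252, 252, 252, 252, 252, 252, 252, 252, 251, 251, 249, 248, 249, 251, 251, 251, 251, 251, 251, 251, 251, 252, 252, 252, 251, 251, 251, 251, 249, 248, 246, 245, 238
252, 252, 252, 252, 252, 252, 252, 252, 252, 252, 252, 252, 252, 251, 251, 252, 252, 252, 252, 252, 252, 251, 251, 251, 251, 250, 249, 248, 246, 244, 237, 224, 208, 192, 183, 169]]
```

```bash
cat > plan.py <<'E'
import sys,json; from h import *
from scipy.spatial.transform import Rotation as Ro
# usage: plan x y z dyaw_total n  (absolute xyz; yaw change, signed)
def plan(x,y,z,dy,n):
    st=env.state(); p=np.array(st['ee_pos']); yaw=st['ee_rot'][2]; rows=[]; R0=Ro.from_euler('xyz',st['ee_rot'],degrees=True)
    T=np.array([x,y,z],float); R=R0
    for i in range(n):
        d=R.inv().apply((T-p)/n)/500; r={k:round(float(v),4) for k,v in zip(('tx','ty','tz'),d)}
        if dy: r['rz']=round(-dy/n/30,4); R=R*Ro.from_euler('z',-dy/n,degrees=True)
        rows.append(r)
    print(json.dumps(rows).replace('"',''))
if __name__=='__main__':
    a=list(map(float,sys.argv[1:])); s=env.state(); print(s['ee_pos'].round(1),s['ee_rot'].round(1),s['time_s'].__round__(2),s['force'].round(1),round(s['gripper_width'],1),s['gripper_force'])
    if a: plan(*a[:4],int(a[4]))
E
python3 plan.py 445 -294 120 -173 17
```

```text
[203.5 537.6 188.8] [-180.    -0.   159.3] 0.3 [-0.2  0.7  0.2] 91.1 0.0
[{tx: -0.0612, ty: -0.0814, tz: 0.0081, rz: 0.3392}, {tx: -0.0746, ty: -0.0693, tz: 0.0081, rz: 0.3392}, {tx: -0.0857, ty: -0.0551, tz: 0.0081, rz: 0.3392}, {tx: -0.0941, ty: -0.0391, tz: 0.0081, rz: 0.3392}, {tx: -0.0995, ty: -0.0218, tz: 0.0081, rz: 0.3392}, {tx: -0.1018, ty: -0.0039, tz: 0.0081, rz: 0.3392}, {tx: -0.1009, ty: 0.0142, tz: 0.0081, rz: 0.3392}, {tx: -0.0968, ty: 0.0318, tz: 0.0081, rz: 0.3392}, {tx: -0.0897, ty: 0.0484, tz: 0.0081, rz: 0.3392}, {tx: -0.0797, ty: 0.0634, tz: 0.0081, rz: 0.3392}, {tx: -0.0673, ty: 0.0765, tz: 0.0081, rz: 0.3392}, {tx: -0.0527, ty: 0.0872, tz: 0.0081, rz: 0.3392}, {tx: -0.0364, ty: 0.0951, tz: 0.0081, rz: 0.3392}, {tx: -0.0191, ty: 0.1001, tz: 0.0081, rz: 0.3392}, {tx: -0.0011, ty: 0.1019, tz: 0.0081, rz: 0.3392}, {tx: 0.0169, ty: 0.1005, tz: 0.0081, rz: 0.3392}, {tx: 0.0344, ty: 0.0959, tz: 0.0081, rz: 0.3392}]
```

send_rows([
  {"tx": -0.061,"ty": -0.081,"tz": 0,"rz": 0.339,"gripper": -1},
  {"tx": -0.075,"ty": -0.069,"rz": 0.339,"gripper": -1},
  {"tx": -0.086,"ty": -0.055,"rz": 0.339,"gripper": -1},
  {"tx": -0.094,"ty": -0.039,"rz": 0.339,"gripper": -1},
  {"tx": -0.1,"ty": -0.022,"rz": 0.339,"gripper": -1},
  {"tx": -0.102,"ty": -0.004,"rz": 0.339,"gripper": -1},
  {"tx": -0.101,"ty": 0.014,"rz": 0.339,"gripper": -1},
  {"tx": -0.097,"ty": 0.032,"rz": 0.339,"gripper": -1},
  {"tx": -0.09,"ty": 0.048,"rz": 0.339,"gripper": -1},
  {"tx": -0.08,"ty": 0.063,"rz": 0.339,"gripper": -1},
  {"tx": -0.067,"ty": 0.077,"rz": 0.339,"gripper": -1},
  {"tx": -0.053,"ty": 0.087,"rz": 0.339,"gripper": -1},
])

```text
invalid input at $.motion[0]: expected keys tx, ty, tz, rx, ry, rz, gripper
```

send_rows([
  {"tx": -0.036,"ty": 0.095,"tz": 0.02,"rz": 0.339,"gripper": -1},
  {"tx": -0.019,"ty": 0.1,"tz": 0.02,"rz": 0.339,"gripper": -1},
  {"tx": -0.001,"ty": 0.102,"tz": 0.03,"rz": 0.339,"gripper": -1},
  {"tx": 0.017,"ty": 0.1,"tz": 0.03,"rz": 0.339,"gripper": -1},
  {"tx": 0.034,"ty": 0.096,"tz": 0.03,"rz": 0.339,"gripper": -1},
  {"gripper": -1},
])

```text
invalid input at $.motion[0]: expected keys tx, ty, tz, rx, ry, rz, gripper
```

```bash
python3 plan.py 445 -294 50 0 3
python3 - <<'E'
from h import *
s=grab('side'); cv2.imwrite('pics/a.png',cv2.resize(cv2.cvtColor(s['frame'],cv2.COLOR_RGB2BGR)[250:480,220:440],None,fx=2.5,fy=2.5))
E
```

```text
[203.5 537.6 188.8] [-180.    -0.   159.3] 0.3 [-0.2  0.7  0.2] 91.1 0.0
[{tx: -0.3468, ty: -0.4615, tz: 0.0928}, {tx: -0.3468, ty: -0.4615, tz: 0.0928}, {tx: -0.3468, ty: -0.4615, tz: 0.0928}]
```

View pics/a.png

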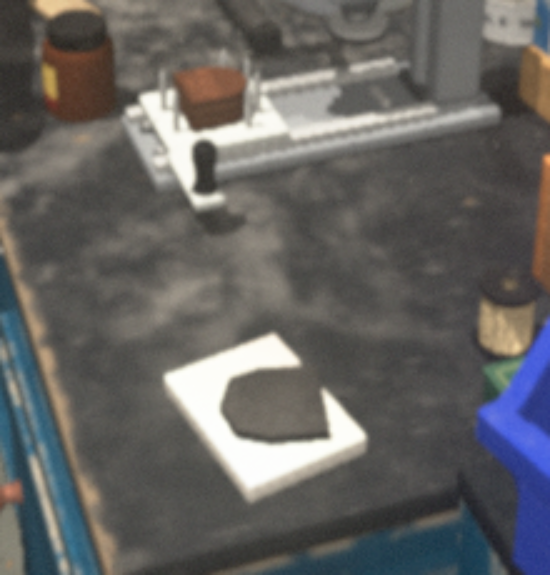

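The picture shows the scene unchanged, because both move calls were refused: every row needs all seven keys.

send_rows([
  {"tx": -0.061,"ty": -0.081,"tz": 0,"rx": 0,"ry": 0,"rz": 0.339,"gripper": -1},
  {"tx": -0.075,"ty": -0.069,"tz": 0,"rx": 0,"ry": 0,"rz": 0.339,"gripper": -1},
  {"tx": -0.086,"ty": -0.055,"tz": 0,"rx": 0,"ry": 0,"rz": 0.339,"gripper": -1},
  {"tx": -0.094,"ty": -0.039,"tz": 0,"rx": 0,"ry": 0,"rz": 0.339,"gripper": -1},
  {"tx": -0.1,"ty": -0.022,"tz": 0,"rx": 0,"ry": 0,"rz": 0.339,"gripper": -1},
  {"tx": -0.102,"ty": -0.004,"tz": 0,"rx": 0,"ry": 0,"rz": 0.339,"gripper": -1},
  {"tx": -0.101,"ty": 0.014,"tz": 0,"rx": 0,"ry": 0,"rz": 0.339,"gripper": -1},
  {"tx": -0.097,"ty": 0.032,"tz": 0,"rx": 0,"ry": 0,"rz": 0.339,"gripper": -1},
  {"tx": -0.09,"ty": 0.048,"tz": 0,"rx": 0,"ry": 0,"rz": 0.339,"gripper": -1},
  {"tx": -0.08,"ty": 0.063,"tz": 0,"rx": 0,"ry": 0,"rz": 0.339,"gripper": -1},
  {"tx": -0.067,"ty": 0.077,"tz": 0,"rx": 0,"ry": 0,"rz": 0.339,"gripper": -1},
  {"tx": -0.053,"ty": 0.087,"tz": 0,"rx": 0,"ry": 0,"rz": 0.339,"gripper": -1},
])

```text
time_s: 1.85
ee_pos: [374.8, -51.3, 189.4]
ee_rot: [180.0, -0.1, 36.9]
force: [0.8, 1.1, 0.5]
gripper_width: 90.9
gripper_force: 0.0
```

send_rows([
  {"tx": -0.036,"ty": 0.095,"tz": 0.02,"rx": 0,"ry": 0,"rz": 0.339,"gripper": -1},
  {"tx": -0.019,"ty": 0.1,"tz": 0.02,"rx": 0,"ry": 0,"rz": 0.339,"gripper": -1},
  {"tx": -0.001,"ty": 0.102,"tz": 0.03,"rx": 0,"ry": 0,"rz": 0.339,"gripper": -1},
  {"tx": 0.017,"ty": 0.1,"tz": 0.03,"rx": 0,"ry": 0,"rz": 0.339,"gripper": -1},
  {"tx": 0.034,"ty": 0.096,"tz": 0.03,"rx": 0,"ry": 0,"rz": 0.339,"gripper": -1},
  {"tx": 0,"ty": 0,"tz": 0,"rx": 0,"ry": 0,"rz": 0,"gripper": -1},
])

```text
time_s: 2.6
ee_pos: [445.9, -296.2, 122.4]
ee_rot: [-180.0, 0.1, -13.8]
force: [0.4, 0.5, -0.3]
gripper_width: 91.1
gripper_force: 0.0
```

```bash
python3 plan.py 445 -294 40 0 2
```

```text
[ 445.9 -296.2  122.4] [-1.80e+02  1.00e-01 -1.38e+01] 2.6 [ 0.4  0.5 -0.3] 91.1 0.0
[{tx: -0.0013, ty: -0.0019, tz: 0.0824}, {tx: -0.0013, ty: -0.0019, tz: 0.0824}]
```

send_rows([
  {"tx": -0.001,"ty": -0.002,"tz": 0.08,"rx": 0,"ry": 0,"rz": 0,"gripper": -1},
  {"tx": -0.001,"ty": -0.002,"tz": 0.07,"rx": 0,"ry": 0,"rz": 0,"gripper": -1},
  {"tx": 0,"ty": 0,"tz": 0.04,"rx": 0,"ry": 0,"rz": 0,"gripper": -1},
  {"tx": 0,"ty": 0,"tz": 0.021,"rx": 0,"ry": 0,"rz": 0,"gripper": -1},
  {"tx": 0,"ty": 0,"tz": 0,"rx": 0,"ry": 0,"rz": 0,"gripper": -1},
])

```text
time_s: 3.22
ee_pos: [445.2, -290.9, 18.6]
ee_rot: [-180.0, 0.0, -13.6]
force: [0.4, 0.1, 0.0]
gripper_width: 91.2
gripper_force: 0.0
```

send_rows([
  {"tx": 0,"ty": 0,"tz": 0,"rx": 0,"ry": 0,"rz": 0,"gripper": 1},
  {"tx": 0,"ty": 0,"tz": 0,"rx": 0,"ry": 0,"rz": 0,"gripper": 1},
  {"tx": 0,"ty": 0,"tz": 0,"rx": 0,"ry": 0,"rz": 0,"gripper": 1},
  {"tx": 0,"ty": 0,"tz": 0,"rx": 0,"ry": 0,"rz": 0,"gripper": 1},
  {"tx": 0,"ty": 0,"tz": 0,"rx": 0,"ry": 0,"rz": 0,"gripper": 1},
  {"tx": 0,"ty": 0,"tz": 0,"rx": 0,"ry": 0,"rz": 0,"gripper": 1},
], grip_force=12)

```text
time_s: 3.98
ee_pos: [445.3, -291.5, 18.5]
ee_rot: [-180.0, 0.0, -13.6]
force: [0.6, 0.4, 0.3]
gripper_width: 34.1
gripper_force: 0.0
```

The fingers closed past the heel's width, so I'm taking a look.

Run:
```python
from h import *
s=grab('side');t=grab('top'); b=lambda f:cv2.cvtColor(f['frame'],cv2.COLOR_RGB2BGR)
cv2.imwrite('pics/b.png',np.hstack([cv2.resize(b(s)[340:470,260:400],None,fx=3,fy=3,interpolation=2),cv2.resize(b(t)[240:370,380:500],None,fx=3,fy=3,interpolation=2)]))
print(env.state()['gripper_width'],env.state()['gripper_force'])
```

```text
26.074841363578074 0.0
```

View pics/b.png

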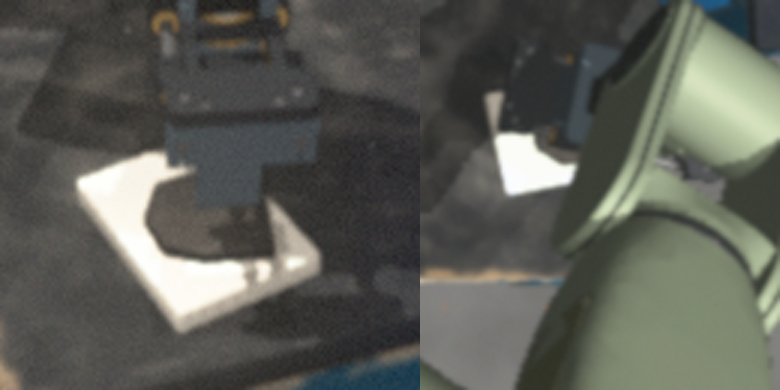

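The heel hasn't moved and the fingers sit over it. I'll check the real tip height by projecting the TCP and differencing images with the fingers opened.

Run:
```python
from h import *
s=grab('side'); np.save('c.npy',s['frame']); st=env.state(); p=st['ee_pos']; print(p,st['gripper_width'])
for dz in(0,10,20): print(dz,proj(s,p+[0,0,dz]).round(1), ((proj(s,p+[0,0,dz])-[260,340])*3).round())
```

```text
[ 445.332228   -291.48685816   18.46089031] 22.429836214001785
0 [333.8 409.5] [221. 208.]
10 [333.8 404.9] [221. 195.]
20 [333.9 400.3] [222. 181.]
```

send_rows([
  {"tx": 0,"ty": 0,"tz": 0,"rx": 0,"ry": 0,"rz": 0,"gripper": -1},
  {"tx": 0,"ty": 0,"tz": 0,"rx": 0,"ry": 0,"rz": 0,"gripper": -1},
  {"tx": 0,"ty": 0,"tz": 0,"rx": 0,"ry": 0,"rz": 0,"gripper": -1},
  {"tx": 0,"ty": 0,"tz": 0,"rx": 0,"ry": 0,"rz": 0,"gripper": -1},
  {"tx": 0,"ty": 0,"tz": 0,"rx": 0,"ry": 0,"rz": 0,"gripper": -1},
  {"tx": 0,"ty": 0,"tz": 0,"rx": 0,"ry": 0,"rz": 0,"gripper": -1},
])

```text
time_s: 4.88
ee_pos: [445.3, -291.5, 18.5]
ee_rot: [-180.0, 0.0, -13.6]
force: [0.6, 0.9, 0.9]
gripper_width: 79.3
gripper_force: 0.0
```

Run:
```python
from h import *
s=grab('side'); c=np.load('c.npy'); st=env.state(); print(st['ee_pos'],st['gripper_width'],st['time_s'])
b=lambda f:cv2.resize(cv2.cvtColor(f,cv2.COLOR_RGB2BGR)[370:450,290:390],None,fx=4,fy=4,interpolation=2)
cv2.imwrite('pics/d.png',np.hstack([b(c),b(s['frame'])]))
R=cv2.Rodrigues(np.zeros(3))[0]; a=np.radians(-13.6); y=np.array([np.sin(a),-np.cos(a),0])
for k in(45,59,-45,-59): print(k,((proj(s,st['ee_pos']+k*y)-[290,370])*4).round())
```

```text
[ 445.34632594 -291.53729557   18.52139505] 83.52681835834017 4.925
45 [187. 235.]
59 [191. 260.]
-45 [164.  87.]
-59 [161.  66.]
```

View pics/d.png

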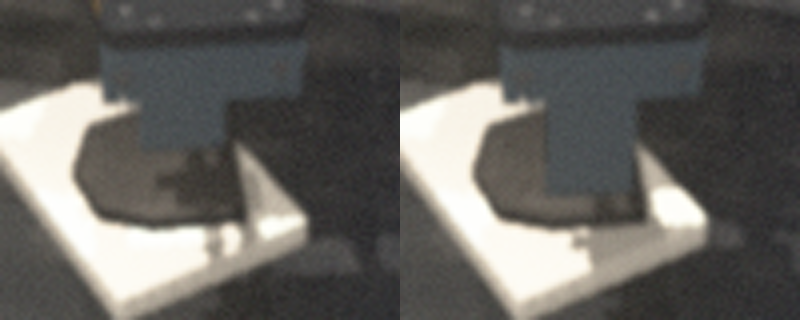

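The near fingertip shows about 15 px (roughly 30 mm) above where the reported TCP projects, and its shadow is offset as well. So the tips really are above the heel. I'll go down in stages, watching force and image.

send_rows([
  {"tx": 0,"ty": 0,"tz": 0.006,"rx": 0,"ry": 0,"rz": 0,"gripper": -1},
  {"tx": 0,"ty": 0,"tz": 0.006,"rx": 0,"ry": 0,"rz": 0,"gripper": -1},
  {"tx": 0,"ty": 0,"tz": 0.006,"rx": 0,"ry": 0,"rz": 0,"gripper": -1},
  {"tx": 0,"ty": 0,"tz": 0,"rx": 0,"ry": 0,"rz": 0,"gripper": -1},
])

```text
time_s: 5.42
ee_pos: [445.1, -291.4, 9.2]
ee_rot: [-180.0, 0.0, -13.6]
force: [0.1, 1.6, -0.8]
gripper_width: 91.1
gripper_force: 0.0
```

Run:
```python
from h import *
s=grab('side'); np.save('e.npy',s['frame']); st=env.state(); print(st['ee_pos'],st['ee_rot'],st['gripper_width'],st['force'],st['qpos'],env.grasp_offset)
print(s['frame'][400:440,338].tolist())
```

```text
[ 445.28541807 -291.44889979    9.33296596] [-1.79987201e+02  1.72021331e-02 -1.36198595e+01] 91.01682390484568 [-1.20529203  0.00519601  0.27216482] [-3.44477742e+01  2.48931104e+01  1.08990131e+02  8.10895379e-03
  4.61373876e+01  6.91664672e+01] 18.8
[[73, 78, 81], [76, 80, 83], [78, 82, 84], [72, 79, 79], [76, 79, 83], [78, 79, 83], [78, 82, 84], [75, 78, 80], [80, 85, 87], [71, 79, 81], [76, 80, 81], [75, 78, 80], [78, 81, 81], [75, 78, 80], [76, 78, 82], [72, 76, 79], [77, 79, 83], [74, 78, 81], [82, 85, 89], [76, 79, 81], [73, 78, 78], [75, 80, 80], [76, 78, 81], [69, 75, 77], [73, 76, 77], [72, 73, 71], [107, 103, 96], [173, 162, 150], [221, 208, 189], [227, 214, 197], [199, 187, 170], [162, 152, 141], [153, 145, 134], [152, 143, 132], [155, 147, 134], [157, 149, 135], [167, 159, 143], [171, 162, 148], [175, 164, 149], [172, 162, 149]]
```

Run:
```python
from h import *
s=grab('side')
for dz in(0,32): print(proj(s,[203.5,537.6,188.8+dz]).round(1), proj(s,[445.3,-291.5,9.3+dz]).round(1))
i=cv2.imread('pics/side0.png')[100:180,95:165]; g=cv2.cvtColor(i,cv2.COLOR_BGR2GRAY)
print([''.join('#' if v<75 else '.' for v in r) for r in g[40::2]].__str__().replace(', ','\n'))
```

```text
[140.4 170.7] [333.7 413.7]
[138.8 159.1] [333.8 399. ]
['.................###.##.##..#.##...#.##.##############................'
'........................####.##.#.####################................'
'............................###.###..##################...............'
'..............................#########################...............'
'..............................##.##..##################...............'
'..............................#.###.###.###############...............'
'...............................##..###.#.###############..............'
'................................###.#...################..............'
'.................................#.#####.###.....#..#.#...............'
'................................##....#####...........................'
'...............................##....##..##...........................'
'................................#..#.#.##.............................'
'................................#...##....##..........................'
'.................................##....#..#...........................'
'.................................####.######..........................'
'......................................................................'
'......................................................................'
'......................................................................'
'......................................................................'
'......................................................................']
```

Reported z is already below the slab top with no contact, and the start picture shows the same offset of about 25–30 mm. I'll feel for the slab.

send_rows([
  {"tx": 0,"ty": 0,"tz": 0.01,"rx": 0,"ry": 0,"rz": 0,"gripper": -1},
  {"tx": 0,"ty": 0,"tz": 0.01,"rx": 0,"ry": 0,"rz": 0,"gripper": -1},
  {"tx": 0,"ty": 0,"tz": 0.006,"rx": 0,"ry": 0,"rz": 0,"gripper": -1},
  {"tx": 0,"ty": 0,"tz": 0,"rx": 0,"ry": 0,"rz": 0,"gripper": -1},
])

```text
time_s: 6.02
ee_pos: [445.1, -291.4, -3.9]
ee_rot: [-180.0, 0.0, -13.6]
force: [-0.0, -0.5, 0.0]
gripper_width: 91.0
gripper_force: 0.0
```

send_rows([
  {"tx": 0,"ty": 0,"tz": 0.006,"rx": 0,"ry": 0,"rz": 0,"gripper": -1},
  {"tx": 0,"ty": 0,"tz": 0,"rx": 0,"ry": 0,"rz": 0,"gripper": -1},
])

```text
time_s: 6.28
ee_pos: [445.2, -291.4, -6.7]
ee_rot: [-180.0, 0.0, -13.6]
force: [-0.2, 0.3, 0.3]
gripper_width: 91.6
gripper_force: 0.0
```

Run:
```python
from h import *
s=grab('side'); st=env.state(); print(st['ee_pos'],st['force']); g=s['frame'].astype(int); print([(r,(g[r,332:344].mean(0)).round().tolist()) for r in range(418,442)])
```

```text
[ 445.30832404 -291.46505579   -6.54752824] [ 0.95475912 -0.08492056  0.79893503]
[(418, [76.0, 80.0, 82.0]), (419, [76.0, 80.0, 82.0]), (420, [76.0, 80.0, 82.0]), (421, [75.0, 80.0, 82.0]), (422, [75.0, 80.0, 82.0]), (423, [75.0, 80.0, 81.0]), (424, [76.0, 80.0, 81.0]), (425, [74.0, 79.0, 81.0]), (426, [75.0, 79.0, 82.0]), (427, [75.0, 80.0, 81.0]), (428, [76.0, 81.0, 82.0]), (429, [75.0, 80.0, 82.0]), (430, [74.0, 79.0, 81.0]), (431, [77.0, 80.0, 82.0]), (432, [89.0, 90.0, 87.0]), (433, [120.0, 116.0, 107.0]), (434, [146.0, 139.0, 128.0]), (435, [160.0, 152.0, 139.0]), (436, [168.0, 159.0, 145.0]), (437, [175.0, 167.0, 152.0]), (438, [178.0, 168.0, 154.0]), (439, [175.0, 166.0, 152.0]), (440, [167.0, 158.0, 144.0]), (441, [153.0, 145.0, 133.0])]
```

send_rows([
  {"tx": 0,"ty": 0,"tz": 0.004,"rx": 0,"ry": 0,"rz": 0,"gripper": -1},
  {"tx": 0,"ty": 0,"tz": 0.004,"rx": 0,"ry": 0,"rz": 0,"gripper": -1},
  {"tx": 0,"ty": 0,"tz": 0,"rx": 0,"ry": 0,"rz": 0,"gripper": -1},
])

```text
time_s: 6.7
ee_pos: [445.3, -291.5, -10.6]
ee_rot: [-180.0, 0.0, -13.6]
force: [-0.3, -1.1, 0.2]
gripper_width: 91.3
gripper_force: 0.0
```

send_rows([
  {"tx": 0,"ty": 0,"tz": 0.003,"rx": 0,"ry": 0,"rz": 0,"gripper": -1},
  {"tx": 0,"ty": 0,"tz": 0,"rx": 0,"ry": 0,"rz": 0,"gripper": -1},
])

```text
time_s: 6.95
ee_pos: [445.4, -291.5, -10.6]
ee_rot: [180.0, -0.0, -13.6]
force: [-2.2, 1.7, 11.4]
gripper_width: 90.9
gripper_force: 5.5
```

send_rows([
  {"tx": 0,"ty": 0,"tz": 0.003,"rx": 0,"ry": 0,"rz": 0,"gripper": -1},
  {"tx": 0,"ty": 0,"tz": 0,"rx": 0,"ry": 0,"rz": 0,"gripper": -1},
])

```text
time_s: 7.2
ee_pos: [445.4, -291.5, -10.7]
ee_rot: [180.0, -0.0, -13.6]
force: [-5.4, 3.8, 22.6]
gripper_width: 91.1
gripper_force: 11.0
```

Contact with the slab (z = 14) comes at reported z = -10.6, so true tip z = reported + 24.6. I'll back off a little and grip.

send_rows([
  {"tx": 0,"ty": 0,"tz": -0.01,"rx": 0,"ry": 0,"rz": 0,"gripper": -1},
  {"tx": 0,"ty": 0,"tz": 0,"rx": 0,"ry": 0,"rz": 0,"gripper": 0.5},
  {"tx": 0,"ty": 0,"tz": 0,"rx": 0,"ry": 0,"rz": 0,"gripper": 1},
  {"tx": 0,"ty": 0,"tz": 0,"rx": 0,"ry": 0,"rz": 0,"gripper": 1},
  {"tx": 0,"ty": 0,"tz": 0,"rx": 0,"ry": 0,"rz": 0,"gripper": 1},
], grip_force=12)

```text
time_s: 7.82
ee_pos: [445.2, -291.4, -8.8]
ee_rot: [-180.0, 0.0, -13.6]
force: [-0.2, -0.6, -1.2]
gripper_width: 67.1
gripper_force: 11.9
```

send_rows([
  {"tx": 0,"ty": 0,"tz": -0.03,"rx": 0,"ry": 0,"rz": 0,"gripper": 1},
  {"tx": 0,"ty": 0,"tz": -0.08,"rx": 0,"ry": 0,"rz": 0,"gripper": 1},
  {"tx": 0,"ty": 0,"tz": -0.1,"rx": 0,"ry": 0,"rz": 0,"gripper": 1},
  {"tx": 0,"ty": 0,"tz": 0,"rx": 0,"ry": 0,"rz": 0,"gripper": 1},
])

```text
time_s: 8.32
ee_pos: [448.2, -293.5, 101.5]
ee_rot: [179.8, -0.6, -13.6]
force: [0.2, 0.6, -0.5]
gripper_width: 67.0
gripper_force: 11.9
```

Run:
```python
from h import *
t=grab('top');s=grab('side')
for th in(50,65,80):
    px,P=blob(t,(280,238,40,36),lambda m,h:(h[...,1]>th)&(h[...,0]<25)&(h[...,2]>60),66); print(th,desc('block t',P).round(1).tolist()); print(P.min(0).round(1),P.max(0).round(1))
# plate side edges in top view at z=36, by gray gradient on rows
g=cv2.cvtColor(t['frame'],cv2.COLOR_RGB2GRAY).astype(float)
def cross(a,th):
    i=np.where((a[:-1]-th)*(a[1:]-th)<0)[0]; return i+(th-a[i])/(a[i+1]-a[i])
for r in range(240,284,4): 
    c=cross(g[r,270:340],160)+270; print(r,[onz(t,u,r,36)[:2].round(1).tolist() for u in (c[0],c[-1])] if len(c) else '')
# knob: dark blob, both views
h=cv2.cvtColor(s['frame'],cv2.COLOR_RGB2GRAY); 
print('knob top'); print(g[262:280,336:356].astype(int).tolist().__str__().replace('], [','\n'))
for r in range(306,334,3): print(r,h[r,290:316].tolist())
```

```text
block t rect [502.8  52.6] [57.8 52.1] 1.8 cen 501.0 52.2
50 [[524.5, 70.4000015258789], [501.8999938964844, 78.5], [476.0, 76.69999694824219], [475.8999938964844, 27.799999237060547], [512.2000122070312, 27.100000381469727], [523.4000244140625, 32.599998474121094], [531.7000122070312, 48.0], [531.2999877929688, 59.29999923706055]]
[473.5  26.3] [531.7  78.5]
block t rect [502.8  52.5] [56.5 51.1] 1.9 cen 500.9 52.1
65 [[524.0999755859375, 69.80000305175781], [502.20001220703125, 77.9000015258789], [476.0, 75.69999694824219], [476.20001220703125, 28.200000762939453], [518.9000244140625, 29.700000762939453], [531.0, 50.0]]
[474.1  26.6] [531.   77.9]
block t rect [502.7  52.4] [54.9 50. ] 1.8 cen 500.7 52.0
80 [[523.7999877929688, 69.0999984741211], [501.8999938964844, 77.30000305175781], [476.0, 75.0999984741211], [476.20001220703125, 29.100000381469727], [518.5999755859375, 30.299999237060547], [530.0999755859375, 50.29999923706055]]
[474.7  27.3] [530.1  77.3]
240 [[542.6, 106.7], [543.3, -1.6]]
244 [[532.0, 106.6], [532.7, -1.5]]
248 [[521.5, 106.2], [522.1, -1.2]]
252 [[510.9, 10
[... 2344 characters left out ...]
66, 162, 163, 165, 150, 121, 78, 51, 47, 45, 44, 46, 49, 70, 108, 119, 120, 118, 121, 125, 127, 119, 111, 109]
321 [108, 120, 142, 161, 163, 161, 154, 125, 80, 51, 43, 48, 45, 47, 45, 63, 91, 100, 96, 95, 88, 89, 87, 83, 83, 83]
324 [103, 102, 109, 127, 145, 149, 122, 74, 52, 41, 48, 49, 49, 46, 47, 46, 54, 62, 69, 58, 61, 61, 60, 62, 68, 72]
327 [57, 60, 57, 75, 99, 120, 127, 115, 93, 78, 71, 72, 66, 71, 81, 99, 128, 140, 134, 108, 85, 79, 68, 62, 64, 65]
330 [51, 49, 54, 47, 56, 76, 107, 136, 161, 168, 171, 166, 165, 166, 168, 166, 167, 163, 157, 132, 103, 78, 70, 59, 49, 59]
333 [55, 57, 59, 55, 54, 57, 65, 92, 121, 132, 130, 123, 120, 116, 103, 99, 94, 91, 93, 82, 77, 76, 72, 62, 54, 59]
```

Run:
```python
from h import *
t=grab('top'); g=cv2.GaussianBlur(cv2.cvtColor(t['frame'],cv2.COLOR_RGB2GRAY).astype(float),(0,0),0.7)
L=[];Rr=[]
for r in range(150,200,2):
    d=np.diff(g[r]); a=slice(274,290); b=slice(310,328)
    l=274+np.argmax(np.abs(d[a]))+.5; q=310+np.argmax(np.abs(d[b]))+.5
    L.append(onz(t,l,r,225)[:2]);Rr.append(onz(t,q,r,225)[:2])
for n,A in(('L',L),('R',Rr)):
    A=np.array(A); k=np.polyfit(A[:,0],A[:,1],1); res=abs(A[:,1]-np.polyval(k,A[:,0])); k=np.polyfit(A[res<4][:,0],A[res<4][:,1],1); print(n,np.degrees(np.arctan(k[0])),np.polyval(k,[500,650]),res.max())
print('knob',onz(t,342.3,271.5,81)); 
s=grab('side'); print('knob s top', onz(s,301.5,307,81),onz(s,301.8,316,62))
print('bar',onz(t,233,233.5,281))
```

```text
L -6.390455257716522 [120.72984544 103.92995162] 16.53971800391882
R 8.46822323581192 [-15.60118549   6.73142225] 5.874057860663672
knob [458.5828207  -54.75005949  81.        ]
knob s top [459.35355622 -63.5103756   81.        ] [458.66087699 -66.72086441  62.        ]
bar [528.49918024 191.64108618 281.        ]
```

```bash
python3 plan.py 440 40 100 195.1 20
```

```text
[ 444.5 -290.9   95.7] [-1.799e+02  1.000e-01 -1.360e+01] 8.53 [ 0.1 -0.6 -0.1] 66.8 11.936854027735535
[{tx: -0.0082, ty: -0.0321, tz: -0.0004, rz: -0.3252}, {tx: -0.0027, ty: -0.033, tz: -0.0004, rz: -0.3252}, {tx: 0.003, ty: -0.033, tz: -0.0004, rz: -0.3252}, {tx: 0.0085, ty: -0.032, tz: -0.0004, rz: -0.3252}, {tx: 0.0138, ty: -0.0301, tz: -0.0004, rz: -0.3252}, {tx: 0.0187, ty: -0.0273, tz: -0.0004, rz: -0.3252}, {tx: 0.023, ty: -0.0238, tz: -0.0004, rz: -0.3252}, {tx: 0.0267, ty: -0.0195, tz: -0.0004, rz: -0.3252}, {tx: 0.0297, ty: -0.0147, tz: -0.0004, rz: -0.3252}, {tx: 0.0317, ty: -0.0095, tz: -0.0004, rz: -0.3252}, {tx: 0.0329, ty: -0.0039, tz: -0.0004, rz: -0.3252}, {tx: 0.0331, ty: 0.0017, tz: -0.0004, rz: -0.3252}, {tx: 0.0323, ty: 0.0073, tz: -0.0004, rz: -0.3252}, {tx: 0.0306, ty: 0.0126, tz: -0.0004, rz: -0.3252}, {tx: 0.028, ty: 0.0176, tz: -0.0004, rz: -0.3252}, {tx: 0.0246, ty: 0.0221, tz: -0.0004, rz: -0.3252}, {tx: 0.0205, ty: 0.026, tz: -0.0004, rz: -0.3252}, {tx: 0.0158, ty: 0.0291, tz: -0.0004, rz: -0.3252}, {tx: 0.0107, ty: 0.0313, tz: -0.0004, rz: -0.3252}, {tx: 0.0052, ty: 0.0327, tz: -0.0004, rz: -0.3252}]
```

send_rows([
  {"tx": -0.008,"ty": -0.032,"tz": 0,"rx": 0,"ry": 0,"rz": -0.325,"gripper": 1},
  {"tx": -0.003,"ty": -0.033,"tz": 0,"rx": 0,"ry": 0,"rz": -0.325,"gripper": 1},
  {"tx": 0.003,"ty": -0.033,"tz": 0,"rx": 0,"ry": 0,"rz": -0.325,"gripper": 1},
  {"tx": 0.009,"ty": -0.032,"tz": 0,"rx": 0,"ry": 0,"rz": -0.325,"gripper": 1},
  {"tx": 0.014,"ty": -0.03,"tz": 0,"rx": 0,"ry": 0,"rz": -0.325,"gripper": 1},
  {"tx": 0.019,"ty": -0.027,"tz": 0,"rx": 0,"ry": 0,"rz": -0.325,"gripper": 1},
  {"tx": 0.023,"ty": -0.024,"tz": 0,"rx": 0,"ry": 0,"rz": -0.325,"gripper": 1},
  {"tx": 0.027,"ty": -0.02,"tz": 0,"rx": 0,"ry": 0,"rz": -0.325,"gripper": 1},
  {"tx": 0.03,"ty": -0.015,"tz": 0,"rx": 0,"ry": 0,"rz": -0.325,"gripper": 1},
  {"tx": 0.032,"ty": -0.01,"tz": 0,"rx": 0,"ry": 0,"rz": -0.325,"gripper": 1},
])

```text
time_s: 9.78
ee_pos: [442.1, -124.4, 95.2]
ee_rot: [-179.8, -0.0, 84.2]
force: [0.5, 0.3, -0.6]
gripper_width: 67.1
gripper_force: 11.9
```

send_rows([
  {"tx": 0.033,"ty": -0.004,"tz": 0,"rx": 0,"ry": 0,"rz": -0.325,"gripper": 1},
  {"tx": 0.033,"ty": 0.002,"tz": 0,"rx": 0,"ry": 0,"rz": -0.325,"gripper": 1},
  {"tx": 0.032,"ty": 0.007,"tz": 0,"rx": 0,"ry": 0,"rz": -0.325,"gripper": 1},
  {"tx": 0.031,"ty": 0.013,"tz": 0,"rx": 0,"ry": 0,"rz": -0.325,"gripper": 1},
  {"tx": 0.028,"ty": 0.018,"tz": 0,"rx": 0,"ry": 0,"rz": -0.325,"gripper": 1},
  {"tx": 0.025,"ty": 0.022,"tz": 0,"rx": 0,"ry": 0,"rz": -0.325,"gripper": 1},
  {"tx": 0.021,"ty": 0.026,"tz": 0,"rx": 0,"ry": 0,"rz": -0.325,"gripper": 1},
  {"tx": 0.016,"ty": 0.029,"tz": 0,"rx": 0,"ry": 0,"rz": -0.325,"gripper": 1},
  {"tx": 0.011,"ty": 0.031,"tz": 0,"rx": 0,"ry": 0,"rz": -0.325,"gripper": 1},
  {"tx": 0.005,"ty": 0.033,"tz": 0,"rx": 0,"ry": 0,"rz": -0.325,"gripper": 1},
  {"tx": 0,"ty": 0,"tz": 0,"rx": 0,"ry": 0,"rz": 0,"gripper": 1},
  {"tx": 0,"ty": 0,"tz": 0,"rx": 0,"ry": 0,"rz": 0,"gripper": 1},
])

```text
time_s: 11.28
ee_pos: [440.4, 40.4, 95.9]
ee_rot: [-180.0, -0.1, -178.7]
force: [-0.4, -0.6, -0.2]
gripper_width: 66.9
gripper_force: 11.9
```

```bash
python3 plan.py 492.9 52.2 75 0 2
```

```text
[440.4  40.4  95.9] [-1.800e+02 -1.000e-01 -1.787e+02] 11.28 [-0.4 -0.6 -0.2] 66.9 11.936895363614894
[{tx: -0.0528, ty: 0.0107, tz: 0.0208}, {tx: -0.0528, ty: 0.0107, tz: 0.0208}]
```

send_rows([
  {"tx": -0.053,"ty": 0.011,"tz": 0.02,"rx": 0,"ry": 0,"rz": 0,"gripper": 1},
  {"tx": -0.053,"ty": 0.011,"tz": 0.02,"rx": 0,"ry": 0,"rz": 0,"gripper": 1},
  {"tx": 0,"ty": 0,"tz": 0.02,"rx": 0,"ry": 0,"rz": 0,"gripper": 1},
  {"tx": 0,"ty": 0,"tz": 0,"rx": 0,"ry": 0,"rz": 0,"gripper": 1},
  {"tx": 0,"ty": 0,"tz": 0,"rx": 0,"ry": 0,"rz": 0,"gripper": 1},
])

```text
time_s: 11.9
ee_pos: [492.7, 52.6, 66.6]
ee_rot: [-180.0, -0.0, -178.7]
force: [0.7, -0.3, -0.8]
gripper_width: 67.3
gripper_force: 11.9
```

Run:
```python
from h import *
s=grab('side');t=grab('top'); b=lambda f:cv2.cvtColor(f['frame'],cv2.COLOR_RGB2BGR)
st=env.state();print(st['ee_pos'],st['ee_rot'])
cv2.imwrite('pics/f.png',np.hstack([cv2.resize(b(s)[235:335,260:350],None,fx=5,fy=5,interpolation=2),cv2.resize(b(t)[215:315,265:335],None,fx=5,fy=5,interpolation=2)]))
# predicted outlines: heel underside corners and dowel tops for seat (503,52.4), yaw 1.4
a=np.radians(1.4);R=np.array([[np.cos(a),-np.sin(a)],[np.sin(a),np.cos(a)]])
z0=st['ee_pos'][2]+24.6-1.8
for q in[(-35,-32.5),(-35,32.5),(5,-34),(35,0)]:
    P=st['ee_pos'][:2]+R@(np.array(q)+[9.65,0]); print('heel',q,((proj(s,[*P,z0])-[260,235])*5).round(),((proj(s,[*P,z0+9])-[260,235])*5).round())
for q in[(-40,18),(-40,-18),(20.7,32.8),(20.7,-32.8),(35.9,12.6),(35.9,-12.6)]:
    P=np.array([503,52.4])+R@np.array(q); print('dowel',q,((proj(s,[*P,75])-[260,235])*5).round(),((proj(s,[*P,36])-[260,235])*5).round())
```

```text
[493.23700964  52.80101153  66.9977276 ] [ 1.79996361e+02  2.54939084e-02 -1.78645616e+02]
heel (-35, -32.5) [170. 235.] [169. 216.]
heel (-35, 32.5) [124. 163.] [124. 145.]
heel (5, -34) [261. 220.] [261. 201.]
heel (35, 0) [301. 171.] [301. 152.]
dowel (-40, 18) [125. 211.] [127. 288.]
dowel (-40, -18) [150. 251.] [152. 330.]
dowel (20.7, 32.8) [246. 172.] [247. 247.]
dowel (20.7, -32.8) [296. 243.] [297. 321.]
dowel (35.9, 12.6) [294. 187.] [294. 263.]
dowel (35.9, -12.6) [313. 214.] [314. 291.]
```

View pics/f.png

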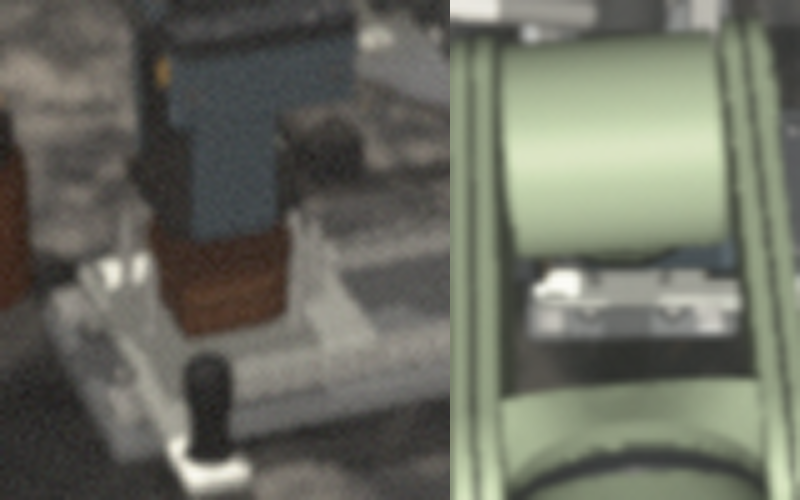

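The front dowel tips at (285,277) and (290,286) in the side view match the prediction for seat (503, 52.4) at yaw 1.4° to within about 1 mm. Next I'll check the heel in the hand with an enhanced crop, drawing the predicted points for reference.

Run:
```python
from h import *
F=[grab('side') for _ in range(6)]; s=F[0]
im=np.mean([f['frame'] for f in F],0)[:,:,::-1]; c=im[262:304,278:328]; c=cv2.resize(c,None,fx=12,fy=12,interpolation=2)
c=np.clip(255*((c-25)/150).clip(0,1)**.6,0,255).astype(np.uint8)
st=env.state(); a=np.radians(1.4);R=np.array([[np.cos(a),-np.sin(a)],[np.sin(a),np.cos(a)]]); z0=st['ee_pos'][2]+22.8
for z,col in((z0,(0,255,0)),(z0+9,(255,255,0))):
  for q in[(-35,-32.5),(-35,32.5),(5,-34),(35,0)]:
    P=st['ee_pos'][:2]+R@(np.array(q)+[9.65,0]); p=(proj(s,[*P,z])-[278,262]+.5)*12; cv2.circle(c,tuple(int(v) for v in p),3,col,1)
cv2.imwrite('pics/g.png',c)
```

```text
(no output)
```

View pics/g.png

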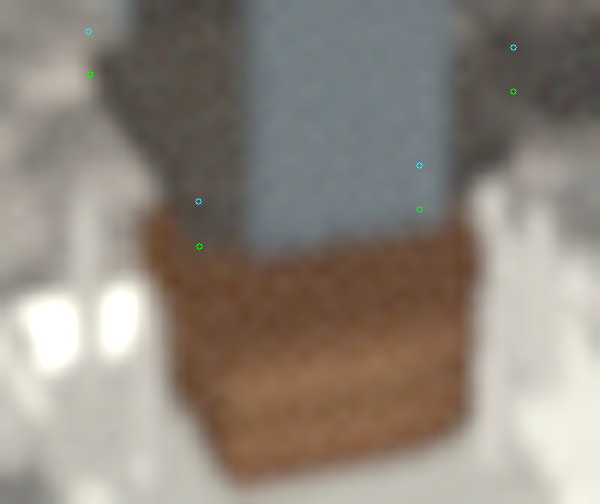

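The heel outline in the hand agrees with the prediction to within about 1 mm: corner near (192,248) against the predicted (199,246). Lowering slowly.

send_rows([
  {"tx": 0,"ty": -0.001,"tz": 0.016,"rx": 0,"ry": 0,"rz": 0,"gripper": 1},
  {"tx": 0,"ty": 0,"tz": 0.012,"rx": 0,"ry": 0,"rz": 0,"gripper": 1},
  {"tx": 0,"ty": 0,"tz": 0.006,"rx": 0,"ry": 0,"rz": 0,"gripper": 1},
  {"tx": 0,"ty": 0,"tz": 0.004,"rx": 0,"ry": 0,"rz": 0,"gripper": 1},
  {"tx": 0,"ty": 0,"tz": 0,"rx": 0,"ry": 0,"rz": 0,"gripper": 1},
])

```text
time_s: 12.92
ee_pos: [493.6, 52.5, 47.4]
ee_rot: [180.0, -0.0, -178.6]
force: [-0.2, -0.6, -0.2]
gripper_width: 67.2
gripper_force: 11.9
```

send_rows([
  {"tx": 0,"ty": 0,"tz": 0.004,"rx": 0,"ry": 0,"rz": 0,"gripper": 1},
  {"tx": 0,"ty": 0,"tz": 0,"rx": 0,"ry": 0,"rz": 0,"gripper": 1},
])

```text
time_s: 13.18
ee_pos: [493.6, 52.5, 45.5]
ee_rot: [180.0, -0.0, -178.6]
force: [-0.5, -0.5, 1.0]
gripper_width: 67.0
gripper_force: 11.9
```

send_rows([
  {"tx": 0,"ty": 0,"tz": 0.003,"rx": 0,"ry": 0,"rz": 0,"gripper": 1},
  {"tx": 0,"ty": 0,"tz": 0.002,"rx": 0,"ry": 0,"rz": 0,"gripper": 1},
  {"tx": 0,"ty": 0,"tz": 0,"rx": 0,"ry": 0,"rz": 0,"gripper": 1},
])

```text
time_s: 13.55
ee_pos: [493.7, 52.5, 43.0]
ee_rot: [180.0, -0.0, -178.6]
force: [-0.6, -0.2, -0.3]
gripper_width: 67.0
gripper_force: 11.9
```

send_rows([
  {"tx": 0,"ty": 0,"tz": 0.002,"rx": 0,"ry": 0,"rz": 0,"gripper": 1},
  {"tx": 0,"ty": 0,"tz": 0,"rx": 0,"ry": 0,"rz": 0,"gripper": 1},
])

```text
time_s: 13.8
ee_pos: [494.3, 52.6, 42.9]
ee_rot: [180.0, 0.1, -178.6]
force: [-1.0, 0.7, 6.7]
gripper_width: 67.1
gripper_force: 12.1
```

The heel touches down at exactly the expected height (rep 43.0, underside at 66). Releasing, lifting and checking.

send_rows([
  {"tx": 0,"ty": 0,"tz": 0,"rx": 0,"ry": 0,"rz": 0,"gripper": -1},
  {"tx": 0,"ty": 0,"tz": 0,"rx": 0,"ry": 0,"rz": 0,"gripper": -1},
  {"tx": 0,"ty": 0,"tz": 0,"rx": 0,"ry": 0,"rz": 0,"gripper": -1},
  {"tx": 0,"ty": 0,"tz": -0.02,"rx": 0,"ry": 0,"rz": 0,"gripper": -1},
  {"tx": 0,"ty": 0,"tz": -0.06,"rx": 0,"ry": 0,"rz": 0,"gripper": -1},
  {"tx": 0,"ty": 0,"tz": -0.1,"rx": 0,"ry": 0,"rz": 0,"gripper": -1},
  {"tx": 0.05,"ty": -0.1,"tz": 0,"rx": 0,"ry": 0,"rz": 0,"gripper": 1},
  {"tx": 0.05,"ty": -0.1,"tz": 0,"rx": 0,"ry": 0,"rz": 0,"gripper": 1},
  {"tx": 0.05,"ty": -0.1,"tz": 0,"rx": 0,"ry": 0,"rz": 0,"gripper": 1},
  {"tx": 0,"ty": -0.02,"tz": 0,"rx": 0,"ry": 0,"rz": 0,"gripper": 1},
  {"tx": 0,"ty": 0,"tz": 0,"rx": 0,"ry": 0,"rz": 0,"gripper": 1},
  {"tx": 0,"ty": 0,"tz": 0,"rx": 0,"ry": 0,"rz": 0,"gripper": 1},
], grip_force=20)

```text
time_s: 15.3
ee_pos: [423.2, -108.3, 132.1]
ee_rot: [180.0, 0.0, -178.6]
force: [-0.1, -0.1, -0.3]
gripper_width: 33.9
gripper_force: 0.0
```

```bash
python3 plan.py
python3 - <<'E'
from h import *
s=grab('side');t=grab('top'); b=lambda f:cv2.cvtColor(f['frame'],cv2.COLOR_RGB2BGR)
cv2.imwrite('pics/i.png',np.hstack([cv2.resize(b(s)[255:335,265:345],None,fx=5,fy=5,interpolation=2),cv2.resize(b(t)[215:295,275:355],None,fx=5,fy=5,interpolation=2)]))
E
```

```text
[ 423.2 -108.3  132.1] [ 180.     0.  -178.6] 15.3 [-0.1 -0.1 -0.3] 33.9 0.0
```

View pics/i.png

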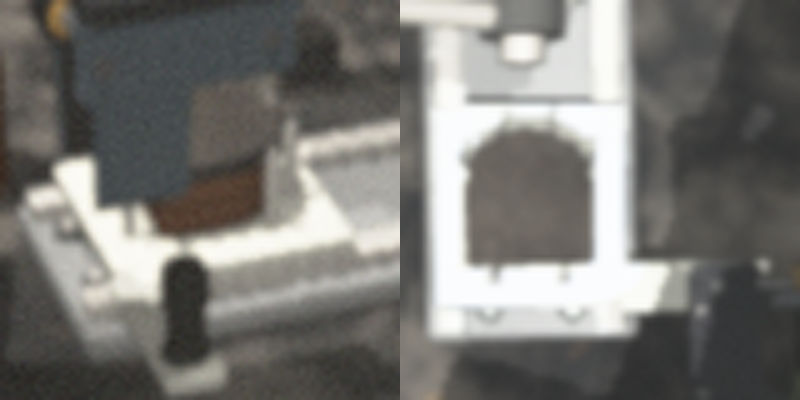

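The heel lies flat between the dowels with its straight edge towards the front pair, at (465–595, 265) in the right half of the crop. Next I turn the tool 90° and get in front of the knob.

```bash
python3 plan.py 413 -58.7 110 -91.4 9
```

```text
[ 423.1 -108.2  132. ] [ 180.    -0.  -178.5] 15.4 [ 0.4 -0.1  0.1] 26.2 0.0
[{tx: 0.0019, ty: 0.011, tz: 0.0049, rz: 0.3385}, {tx: 0.0039, ty: 0.0105, tz: 0.0049, rz: 0.3385}, {tx: 0.0057, ty: 0.0097, tz: 0.0049, rz: 0.3385}, {tx: 0.0073, ty: 0.0085, tz: 0.0049, rz: 0.3385}, {tx: 0.0087, ty: 0.0071, tz: 0.0049, rz: 0.3385}, {tx: 0.0098, ty: 0.0055, tz: 0.0049, rz: 0.3385}, {tx: 0.0106, ty: 0.0037, tz: 0.0049, rz: 0.3385}, {tx: 0.0111, ty: 0.0017, tz: 0.0049, rz: 0.3385}, {tx: 0.0112, ty: -0.0002, tz: 0.0049, rz: 0.3385}]
```

send_rows([
  {"tx": 0.002,"ty": 0.011,"tz": 0.005,"rx": 0,"ry": 0,"rz": 0.3385,"gripper": 1},
  {"tx": 0.004,"ty": 0.0105,"tz": 0.005,"rx": 0,"ry": 0,"rz": 0.3385,"gripper": 1},
  {"tx": 0.006,"ty": 0.01,"tz": 0.005,"rx": 0,"ry": 0,"rz": 0.3385,"gripper": 1},
  {"tx": 0.007,"ty": 0.0085,"tz": 0.005,"rx": 0,"ry": 0,"rz": 0.3385,"gripper": 1},
  {"tx": 0.009,"ty": 0.007,"tz": 0.005,"rx": 0,"ry": 0,"rz": 0.3385,"gripper": 1},
  {"tx": 0.01,"ty": 0.0055,"tz": 0.005,"rx": 0,"ry": 0,"rz": 0.3385,"gripper": 1},
  {"tx": 0.011,"ty": 0.004,"tz": 0.005,"rx": 0,"ry": 0,"rz": 0.3385,"gripper": 1},
  {"tx": 0.011,"ty": 0.002,"tz": 0.005,"rx": 0,"ry": 0,"rz": 0.3385,"gripper": 1},
  {"tx": 0.011,"ty": 0,"tz": 0.005,"rx": 0,"ry": 0,"rz": 0.3385,"gripper": 1},
  {"tx": 0,"ty": 0,"tz": 0,"rx": 0,"ry": 0,"rz": 0,"gripper": 1},
])

```text
time_s: 16.65
ee_pos: [412.6, -58.4, 109.3]
ee_rot: [-180.0, -0.0, 90.2]
force: [-1.1, 0.6, -0.1]
gripper_width: 0.1
gripper_force: 0.0
```

send_rows([
  {"tx": 0,"ty": 0,"tz": 0.06,"rx": 0,"ry": 0,"rz": 0,"gripper": 1},
  {"tx": 0,"ty": 0,"tz": 0.06,"rx": 0,"ry": 0,"rz": 0,"gripper": 1},
  {"tx": 0,"ty": 0,"tz": 0.045,"rx": 0,"ry": 0,"rz": 0,"gripper": 1},
  {"tx": 0,"ty": 0,"tz": 0,"rx": 0,"ry": 0,"rz": 0,"gripper": 1},
  {"tx": 0,"ty": 0,"tz": 0,"rx": 0,"ry": 0,"rz": 0,"gripper": 1},
])

```text
time_s: 17.27
ee_pos: [413.5, -59.4, 27.7]
ee_rot: [179.9, 0.0, 90.1]
force: [0.3, -0.2, -0.4]
gripper_width: 0.4
gripper_force: 0.0
```

send_rows([
  {"tx": 0,"ty": 0.015,"tz": 0,"rx": 0,"ry": 0,"rz": 0,"gripper": 1},
  {"tx": 0,"ty": 0.015,"tz": 0,"rx": 0,"ry": 0,"rz": 0,"gripper": 1},
  {"tx": 0,"ty": 0.01,"tz": 0,"rx": 0,"ry": 0,"rz": 0,"gripper": 1},
  {"tx": 0,"ty": 0.01,"tz": 0,"rx": 0,"ry": 0,"rz": 0,"gripper": 1},
  {"tx": 0,"ty": 0.01,"tz": 0,"rx": 0,"ry": 0,"rz": 0,"gripper": 1},
  {"tx": 0,"ty": 0.01,"tz": 0,"rx": 0,"ry": 0,"rz": 0,"gripper": 1},
])

```text
time_s: 18.02
ee_pos: [447.2, -59.2, 26.9]
ee_rot: [-179.9, -0.0, 90.0]
force: [-1.7, -0.4, 1.0]
gripper_width: 0.5
gripper_force: 0.9
```

send_rows([
  {"tx": 0,"ty": 0.02,"tz": 0,"rx": 0,"ry": 0,"rz": 0,"gripper": 1},
  {"tx": 0.001,"ty": 0.02,"tz": 0,"rx": 0,"ry": 0,"rz": 0,"gripper": 1},
  {"tx": 0,"ty": 0.02,"tz": 0,"rx": 0,"ry": 0,"rz": 0,"gripper": 1},
  {"tx": 0.001,"ty": 0.02,"tz": 0,"rx": 0,"ry": 0,"rz": 0,"gripper": 1},
  {"tx": 0.001,"ty": 0.02,"tz": 0,"rx": 0,"ry": 0,"rz": 0,"gripper": 1},
  {"tx": 0,"ty": 0.02,"tz": 0,"rx": 0,"ry": 0,"rz": 0,"gripper": 1},
])

```text
time_s: 18.77
ee_pos: [508.2, -57.8, 26.9]
ee_rot: [-180.0, -0.0, 90.0]
force: [-2.2, 0.9, -1.4]
gripper_width: 0.6
gripper_force: 1.0
```

send_rows([
  {"tx": 0.001,"ty": 0.02,"tz": 0,"rx": 0,"ry": 0,"rz": 0,"gripper": 1},
  {"tx": 0,"ty": 0.02,"tz": 0,"rx": 0,"ry": 0,"rz": 0,"gripper": 1},
  {"tx": 0.001,"ty": 0.016,"tz": 0,"rx": 0,"ry": 0,"rz": 0,"gripper": 1},
])

```text
time_s: 19.15
ee_pos: [536.3, -57.0, 27.0]
ee_rot: [180.0, 0.0, 90.0]
force: [-1.4, -1.6, -1.3]
gripper_width: 0.1
gripper_force: 0.9
```

send_rows([
  {"tx": 0,"ty": 0.012,"tz": 0,"rx": 0,"ry": 0,"rz": 0,"gripper": 1},
  {"tx": 0,"ty": 0.012,"tz": 0,"rx": 0,"ry": 0,"rz": 0,"gripper": 1},
  {"tx": 0,"ty": 0.006,"tz": 0,"rx": 0,"ry": 0,"rz": 0,"gripper": 1},
  {"tx": 0,"ty": 0.006,"tz": 0,"rx": 0,"ry": 0,"rz": 0,"gripper": 1},
])

```text
time_s: 19.65
ee_pos: [553.6, -56.7, 27.1]
ee_rot: [-180.0, -0.0, 90.0]
force: [-1.7, 1.0, -1.2]
gripper_width: 0.6
gripper_force: 0.8
```

send_rows([
  {"tx": 0,"ty": 0.006,"tz": 0,"rx": 0,"ry": 0,"rz": 0,"gripper": 1},
  {"tx": 0,"ty": 0.006,"tz": 0,"rx": 0,"ry": 0,"rz": 0,"gripper": 1},
])

```text
time_s: 19.9
ee_pos: [559.7, -56.7, 27.1]
ee_rot: [-180.0, -0.0, 90.0]
force: [-1.5, 1.3, -0.4]
gripper_width: 0.6
gripper_force: 0.8
```

send_rows([
  {"tx": 0,"ty": 0.006,"tz": 0,"rx": 0,"ry": 0,"rz": 0,"gripper": 1},
  {"tx": 0,"ty": 0.006,"tz": 0,"rx": 0,"ry": 0,"rz": 0,"gripper": 1},
])

```text
time_s: 20.15
ee_pos: [563.8, -56.7, 26.9]
ee_rot: [-179.8, -0.0, 90.0]
force: [-9.5, 0.6, 5.4]
gripper_width: 0.5
gripper_force: 4.7
```

send_rows([
  {"tx": 0,"ty": 0.006,"tz": 0,"rx": 0,"ry": 0,"rz": 0,"gripper": 1},
  {"tx": 0,"ty": 0.004,"tz": 0,"rx": 0,"ry": 0,"rz": 0,"gripper": 1},
  {"tx": 0,"ty": 0,"tz": 0,"rx": 0,"ry": 0,"rz": 0,"gripper": 1},
])

```text
time_s: 20.52
ee_pos: [567.3, -56.6, 26.9]
ee_rot: [-179.6, -0.0, 90.0]
force: [-8.8, 0.3, 4.5]
gripper_width: 0.4
gripper_force: 4.5
```

send_rows([
  {"tx": 0,"ty": 0.006,"tz": 0,"rx": 0,"ry": 0,"rz": 0,"gripper": 1},
  {"tx": 0,"ty": 0.004,"tz": 0,"rx": 0,"ry": 0,"rz": 0,"gripper": 1},
  {"tx": 0,"ty": 0,"tz": 0,"rx": 0,"ry": 0,"rz": 0,"gripper": 1},
])

```text
time_s: 20.9
ee_pos: [574.7, -56.7, 27.0]
ee_rot: [-179.9, -0.0, 90.0]
force: [-5.3, 1.2, 2.5]
gripper_width: 0.2
gripper_force: 2.5
```

send_rows([
  {"tx": 0,"ty": 0.005,"tz": 0,"rx": 0,"ry": 0,"rz": 0,"gripper": 1},
  {"tx": 0,"ty": 0,"tz": 0,"rx": 0,"ry": 0,"rz": 0,"gripper": 1},
])

```text
time_s: 21.15
ee_pos: [574.7, -56.7, 26.9]
ee_rot: [-179.6, -0.0, 90.0]
force: [-9.6, 1.7, 6.1]
gripper_width: 0.3
gripper_force: 5.2
```

send_rows([
  {"tx": 0,"ty": 0.006,"tz": 0,"rx": 0,"ry": 0,"rz": 0,"gripper": 1},
  {"tx": 0,"ty": 0.004,"tz": 0,"rx": 0,"ry": 0,"rz": 0,"gripper": 1},
  {"tx": 0,"ty": 0,"tz": 0,"rx": 0,"ry": 0,"rz": 0,"gripper": 1},
])

```text
time_s: 21.52
ee_pos: [574.5, -56.7, 26.9]
ee_rot: [-179.0, -0.0, 90.0]
force: [-20.1, 0.9, 14.8]
gripper_width: 0.6
gripper_force: 10.8
```

The roller came on at about 562, the carriage snapped, and now it stands hard at 574.7. It is home. I'll retreat and go to the lever bar, near (527.5, 193) and 281 mm up.

send_rows([
  {"tx": 0,"ty": -0.03,"tz": 0,"rx": 0,"ry": 0,"rz": 0,"gripper": 1},
  {"tx": 0,"ty": -0.05,"tz": 0,"rx": 0,"ry": 0,"rz": 0,"gripper": 1},
  {"tx": 0,"ty": -0.05,"tz": -0.06,"rx": 0,"ry": 0,"rz": 0,"gripper": 1},
  {"tx": 0,"ty": -0.08,"tz": -0.08,"rx": 0,"ry": 0,"rz": 0,"gripper": 1},
  {"tx": 0,"ty": -0.08,"tz": -0.08,"rx": 0,"ry": 0,"rz": 0,"gripper": 1},
  {"tx": 0,"ty": 0,"tz": -0.1,"rx": 0,"ry": 0,"rz": 0,"gripper": -1},
  {"tx": 0,"ty": 0,"tz": -0.1,"rx": 0,"ry": 0,"rz": 0,"gripper": -1},
  {"tx": 0,"ty": 0,"tz": -0.1,"rx": 0,"ry": 0,"rz": 0,"gripper": -1},
  {"tx": 0,"ty": 0,"tz": 0,"rx": 0,"ry": 0,"rz": 0,"gripper": -1},
])

```text
time_s: 22.65
ee_pos: [441.5, -57.6, 291.6]
ee_rot: [179.3, 0.1, 90.0]
force: [-0.9, 0.8, -0.5]
gripper_width: 37.8
gripper_force: 0.0
```

```bash
python3 plan.py 425 193 292 91.4 10
python3 - <<'E'
from h import *
t=grab('top')
px,P=blob(t,(280,195,40,60),lambda m,h:h[...,2]>235,36); print(desc('plate',P).round().tolist())
px,P=blob(t,(222,210,22,50),lambda m,h:h[...,2]<60,281); desc('bar t',P)
E
```

```text
[441.5 -57.6 291.6] [1.793e+02 1.000e-01 9.000e+01] 22.65 [-0.9  0.8 -0.5] 37.8 0.0
[{tx: 0.0501, ty: -0.0033, tz: -0.0002, rz: -0.3047}, {tx: 0.05, ty: 0.0047, tz: -0.0002, rz: -0.3047}, {tx: 0.0486, ty: 0.0126, tz: -0.0002, rz: -0.3047}, {tx: 0.046, ty: 0.0201, tz: -0.0002, rz: -0.3047}, {tx: 0.0422, ty: 0.0272, tz: -0.0002, rz: -0.3047}, {tx: 0.0374, ty: 0.0335, tz: -0.0002, rz: -0.3047}, {tx: 0.0316, ty: 0.0391, tz: -0.0002, rz: -0.3047}, {tx: 0.025, ty: 0.0436, tz: -0.0002, rz: -0.3047}, {tx: 0.0177, ty: 0.047, tz: -0.0002, rz: -0.3047}, {tx: 0.01, ty: 0.0492, tz: -0.0002, rz: -0.3047}]
plate rect [593.6  21.2] [142.2  38. ] 0.2 cen 586.1 14.6
[[665.0, 7.0], [624.0, 12.0], [608.0, 23.0], [606.0, 30.0], [590.0, 33.0], [586.0, 40.0], [583.0, 17.0], [532.0, 18.0], [523.0, 14.0], [533.0, 9.0], [580.0, 7.0], [582.0, 2.0]]
bar t rect [527.  193.9] [77.1 24.4] 0.4 cen 527.3 193.0
```

send_rows([
  {"tx": 0.05,"ty": -0.003,"tz": 0,"rx": 0,"ry": 0,"rz": -0.305,"gripper": -1},
  {"tx": 0.05,"ty": 0.005,"tz": 0,"rx": 0,"ry": 0,"rz": -0.305,"gripper": -1},
  {"tx": 0.049,"ty": 0.013,"tz": 0,"rx": 0,"ry": 0,"rz": -0.305,"gripper": -1},
  {"tx": 0.046,"ty": 0.02,"tz": 0,"rx": 0,"ry": 0,"rz": -0.305,"gripper": -1},
  {"tx": 0.042,"ty": 0.027,"tz": 0,"rx": 0,"ry": 0,"rz": -0.305,"gripper": -1},
  {"tx": 0.037,"ty": 0.034,"tz": 0,"rx": 0,"ry": 0,"rz": -0.305,"gripper": -1},
  {"tx": 0.032,"ty": 0.039,"tz": 0,"rx": 0,"ry": 0,"rz": -0.305,"gripper": -1},
  {"tx": 0.025,"ty": 0.044,"tz": 0,"rx": 0,"ry": 0,"rz": -0.305,"gripper": -1},
  {"tx": 0.018,"ty": 0.047,"tz": 0,"rx": 0,"ry": 0,"rz": -0.305,"gripper": -1},
  {"tx": 0.01,"ty": 0.049,"tz": 0,"rx": 0,"ry": 0,"rz": -0.305,"gripper": -1},
  {"tx": 0,"ty": 0,"tz": 0,"rx": 0,"ry": 0,"rz": 0,"gripper": -1},
])

```text
time_s: 24.08
ee_pos: [421.5, 194.8, 285.4]
ee_rot: [-180.0, -0.1, -178.4]
force: [-0.3, 0.2, -0.4]
gripper_width: 91.2
gripper_force: 0.0
```

```bash
python3 plan.py 527 193 292 0 3
```

```text
[421.5 194.8 285.4] [-1.800e+02 -1.000e-01 -1.784e+02] 24.07 [-0.3  0.2 -0.4] 91.2 0.0
[{tx: -0.0702, ty: -0.0031, tz: -0.0045}, {tx: -0.0702, ty: -0.0031, tz: -0.0045}, {tx: -0.0702, ty: -0.0031, tz: -0.0045}]
```

send_rows([
  {"tx": -0.07,"ty": -0.003,"tz": -0.008,"rx": 0,"ry": 0,"rz": 0,"gripper": -1},
  {"tx": -0.07,"ty": -0.003,"tz": -0.004,"rx": 0,"ry": 0,"rz": 0,"gripper": -1},
  {"tx": -0.07,"ty": -0.003,"tz": 0,"rx": 0,"ry": 0,"rz": 0,"gripper": -1},
  {"tx": 0,"ty": 0,"tz": 0,"rx": 0,"ry": 0,"rz": 0,"gripper": -1},
  {"tx": 0,"ty": 0,"tz": 0.03,"rx": 0,"ry": 0,"rz": 0,"gripper": -1},
  {"tx": 0,"ty": 0,"tz": 0.04,"rx": 0,"ry": 0,"rz": 0,"gripper": -1},
  {"tx": 0,"ty": 0,"tz": 0.03,"rx": 0,"ry": 0,"rz": 0,"gripper": -1},
  {"tx": 0,"ty": 0,"tz": 0,"rx": 0,"ry": 0,"rz": 0,"gripper": -1},
  {"tx": 0,"ty": 0,"tz": 0,"rx": 0,"ry": 0,"rz": 0,"gripper": -1},
])

```text
time_s: 25.2
ee_pos: [527.0, 192.3, 243.6]
ee_rot: [180.0, 0.1, -178.5]
force: [-0.3, -0.3, -1.1]
gripper_width: 91.2
gripper_force: 0.0
```

```bash
python3 plan.py 527 193 237.4 0 1
```

```text
[527.  192.3 243.6] [ 1.800e+02  1.000e-01 -1.785e+02] 25.2 [-0.3 -0.3 -1.1] 91.2 0.0
[{tx: -0.0001, ty: 0.0014, tz: 0.0124}]
```

send_rows([
  {"tx": 0,"ty": 0.001,"tz": 0.012,"rx": 0,"ry": 0,"rz": 0,"gripper": -1},
  {"tx": 0,"ty": 0,"tz": 0,"rx": 0,"ry": 0,"rz": 0,"gripper": 1},
  {"tx": 0,"ty": 0,"tz": 0,"rx": 0,"ry": 0,"rz": 0,"gripper": 1},
  {"tx": 0,"ty": 0,"tz": 0,"rx": 0,"ry": 0,"rz": 0,"gripper": 1},
  {"tx": 0,"ty": 0,"tz": 0,"rx": 0,"ry": 0,"rz": 0,"gripper": 1},
  {"tx": 0,"ty": 0,"tz": 0,"rx": 0,"ry": 0,"rz": 0,"gripper": 1},
  {"tx": 0,"ty": 0,"tz": 0,"rx": 0,"ry": 0,"rz": 0,"gripper": 1},
  {"tx": 0,"ty": 0,"tz": 0,"rx": 0,"ry": 0,"rz": 0,"gripper": 1},
], grip_force=20)

```text
time_s: 26.2
ee_pos: [526.9, 193.3, 237.1]
ee_rot: [179.9, 0.0, -178.5]
force: [-1.0, 10.6, -1.0]
gripper_width: 23.8
gripper_force: 5.6
```

send_rows([
  {"tx": 0,"ty": 0.003,"tz": 0,"rx": 0,"ry": 0,"rz": 0,"gripper": 1},
  {"tx": 0,"ty": 0,"tz": 0,"rx": 0,"ry": 0,"rz": 0,"gripper": 1},
])

```text
time_s: 26.45
ee_pos: [526.8, 194.0, 237.0]
ee_rot: [-180.0, -0.0, -178.5]
force: [-0.5, -0.2, 0.2]
gripper_width: 22.3
gripper_force: 20.0
```

send_rows([
  {"tx": 0,"ty": 0.009,"tz": 0.013,"rx": 0,"ry": 0,"rz": 0,"gripper": 1},
  {"tx": 0,"ty": 0.008,"tz": 0.014,"rx": 0,"ry": 0,"rz": 0,"gripper": 1},
  {"tx": 0,"ty": 0.007,"tz": 0.013,"rx": 0,"ry": 0,"rz": 0,"gripper": 1},
  {"tx": 0,"ty": 0.006,"tz": 0.014,"rx": 0,"ry": 0,"rz": 0,"gripper": 1},
  {"tx": 0,"ty": 0,"tz": 0,"rx": 0,"ry": 0,"rz": 0,"gripper": 1},
])

```text
time_s: 27.08
ee_pos: [526.5, 209.1, 209.3]
ee_rot: [-180.0, -0.0, -178.5]
force: [-0.6, -5.5, 2.1]
gripper_width: 22.2
gripper_force: 20.0
```

send_rows([
  {"tx": 0,"ty": 0.004,"tz": 0.014,"rx": 0,"ry": 0,"rz": 0,"gripper": 1},
  {"tx": 0,"ty": 0.005,"tz": 0.014,"rx": 0,"ry": 0,"rz": 0,"gripper": 1},
  {"tx": 0,"ty": 0.004,"tz": 0.014,"rx": 0,"ry": 0,"rz": 0,"gripper": 1},
  {"tx": 0,"ty": 0.004,"tz": 0.014,"rx": 0,"ry": 0,"rz": 0,"gripper": 1},
  {"tx": 0,"ty": 0.003,"tz": 0.014,"rx": 0,"ry": 0,"rz": 0,"gripper": 1},
  {"tx": 0,"ty": 0.002,"tz": 0.014,"rx": 0,"ry": 0,"rz": 0,"gripper": 1},
  {"tx": 0,"ty": 0,"tz": 0,"rx": 0,"ry": 0,"rz": 0,"gripper": 1},
], grip_force=30)

```text
time_s: 27.95
ee_pos: [526.3, 221.1, 167.6]
ee_rot: [179.9, 0.0, -178.5]
force: [-0.1, 0.0, 4.5]
gripper_width: 22.6
gripper_force: 30.0
```

```bash
python3 plan.py 526 224 141.4 0 4
```

```text
[526.3 221.1 167.6] [ 179.9    0.  -178.5] 27.95 [-0.1  0.   4.5] 22.6 30.000481009483337
[{tx: 0.0001, ty: 0.0014, tz: 0.0131}, {tx: 0.0001, ty: 0.0014, tz: 0.0131}, {tx: 0.0001, ty: 0.0014, tz: 0.0131}, {tx: 0.0001, ty: 0.0014, tz: 0.0131}]
```

send_rows([
  {"tx": 0,"ty": 0.002,"tz": 0.013,"rx": 0,"ry": 0,"rz": 0,"gripper": 1},
  {"tx": 0,"ty": 0.001,"tz": 0.013,"rx": 0,"ry": 0,"rz": 0,"gripper": 1},
  {"tx": 0,"ty": 0.001,"tz": 0.012,"rx": 0,"ry": 0,"rz": 0,"gripper": 1},
  {"tx": 0,"ty": 0,"tz": 0.01,"rx": 0,"ry": 0,"rz": 0,"gripper": 1},
  {"tx": 0,"ty": 0,"tz": 0,"rx": 0,"ry": 0,"rz": 0,"gripper": 1},
  {"tx": 0,"ty": 0,"tz": 0,"rx": 0,"ry": 0,"rz": 0,"gripper": 1},
])

```text
time_s: 28.7
ee_pos: [526.3, 223.6, 145.6]
ee_rot: [179.8, 0.1, -178.5]
force: [-2.8, -0.1, 9.7]
gripper_width: 22.2
gripper_force: 30.0
```

```bash
python3 plan.py 526 223.5 141.4 0 1
python3 - <<'E'
from h import *
F=[grab('side') for _ in range(4)]; s=F[0]; t=grab('top')
b=lambda f:f[:,:,::-1]; im=np.mean([f['frame'] for f in F],0).astype(np.uint8)
A=cv2.resize(b(im)[150:310,270:430],None,fx=3.5,fy=3.5,interpolation=2)
for P in([526,223,185],[576,54,185],[640,55.7,75]):
    p=(proj(s,P)-[270,150])*3.5; print(P,p.round())
cv2.imwrite('pics/j.png',A)
E
```

```text
[526.3 223.6 145.6] [ 1.798e+02  1.000e-01 -1.785e+02] 28.7 [-2.8 -0.1  9.7] 22.2 29.999622702598572
[{tx: 0.0007, ty: -0.0002, tz: 0.0085}]
[526, 223, 185] [ 77. 177.]
[576, 54, 185] [235. 269.]
[640, 55.7, 75] [327. 410.]
```

View pics/j.png

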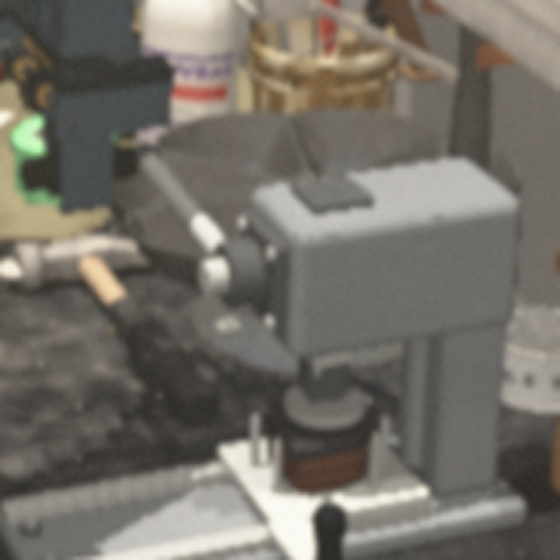

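The pad is down on the heel under the ram, at (325,410) in the crop, with the lever nearly level. It needs about 4 mm more.

send_rows([
  {"tx": 0,"ty": 0,"tz": 0.004,"rx": 0,"ry": 0,"rz": 0,"gripper": 1},
  {"tx": 0,"ty": 0,"tz": 0.004,"rx": 0,"ry": 0,"rz": 0,"gripper": 1},
  {"tx": 0,"ty": 0,"tz": 0.001,"rx": 0,"ry": 0,"rz": 0,"gripper": 1},
  {"tx": 0,"ty": 0,"tz": 0,"rx": 0,"ry": 0,"rz": 0,"gripper": 1},
  {"tx": 0,"ty": 0,"tz": 0,"rx": 0,"ry": 0,"rz": 0,"gripper": 1},
  {"tx": 0,"ty": 0,"tz": 0,"rx": 0,"ry": 0,"rz": 0,"gripper": 1},
])

```text
time_s: 29.7
ee_pos: [526.3, 223.8, 141.4]
ee_rot: [179.8, 0.1, -178.5]
force: [-3.4, 0.4, 11.5]
gripper_width: 22.2
gripper_force: 30.0
```

send_rows([
  {"tx": 0,"ty": 0,"tz": 0,"rx": 0,"ry": 0,"rz": 0,"gripper": 1},
  {"tx": 0,"ty": 0,"tz": 0,"rx": 0,"ry": 0,"rz": 0,"gripper": 1},
  {"tx": 0,"ty": 0,"tz": 0,"rx": 0,"ry": 0,"rz": 0,"gripper": 1},
  {"tx": 0,"ty": 0,"tz": 0,"rx": 0,"ry": 0,"rz": 0,"gripper": 1},
  {"tx": 0,"ty": 0,"tz": 0,"rx": 0,"ry": 0,"rz": 0,"gripper": 1},
  {"tx": 0,"ty": 0,"tz": 0,"rx": 0,"ry": 0,"rz": 0,"gripper": 1},
])

```text
time_s: 30.45
ee_pos: [526.3, 223.8, 141.4]
ee_rot: [179.8, 0.1, -178.5]
force: [-2.2, -0.9, 10.6]
gripper_width: 22.4
gripper_force: 30.0
```

```bash
python3 plan.py; python3 -c "
from workcell import env
print(env.job_done())"
```

```text
[526.3 223.8 141.4] [ 1.798e+02  1.000e-01 -1.785e+02] 30.45 [-2.2 -0.9 10.6] 22.4 29.99951183795929
the job is handed in; nothing more can be done
None
```

The job is handed in at about 30 s: the heel lies flat between the dowels, straight edge to the front; the carriage is home; the lever is held level at about 11 N with the pad on the heel; and the arm never went near the jar, spool or offcut.

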